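Probe the seam of a shelf beam, then hang the probe up

TASK

Take the orange seam probe out of its wooden block and draw its tip slowly along the inside seam of the blue shelf beam, from below the yellow disc to below the red disc, lightly pressed into the corner so that it touches both the upright web and the floor all the way. Then hang the probe by its black loop on the yellow hook and let go; it may swing a little. Do not ram the beam, drag fast, or disturb the spray can, the red bin and the screwdriver.

Things in the scene. Friction and masses are not known exactly. Their poses are not given: they have to be found in the camera images.
- probe: Upright seam probe, 134 mm, 180 g +-20%. Origin at the tip, z up the probe. Ball tip 6 mm; shank 5.6, above z = 33 mm 8.4 mm thick; dark collar, 24 mm diameter, z = 75 to 80; orange grip 16 x 16 mm, z = 80 to 130, with a black loop on its -x side (see probe_loop). Grip its free +y and -y faces. Stands in the wooden block, collar on the block's top; lift 80 mm to free it.
- probe_tip (a point): Centre of the probe's tip ball (radius 3 mm), at z = 3 mm in the probe's frame
- probe_loop (a point): Peak of the black hanging loop, at (-22, 0, 132) mm in the probe's frame. The loop, of 6 mm bar, lies in the probe's x-z plane; its centre line runs through (x, z) = (-6, 118), (-22, 132), (-38, 118), (-38, 96), (-6, 86) mm
- beam: Blue steel shelf beam, 200 mm of C section, fixed on a wooden packer 100 x 230 x 30 mm. Origin under the packer's centre; y along the beam, open side -x. A top flange roofs over x = 5 to 35 at z = 106 to 110 mm, so the probe must come in from the open side leaning 25 to 45 degrees from vertical, handle towards -x. The beam is old and bent (see web and floor): feel for the seam
- beam_web: The beam's upright web; readings give the beam's frame, not its bend. Nominal inner face x = 30 mm, z = 36 to 106; it is skewed about its middle (y = 0), so that x is off by up to +-3 mm at the discs, the other way at each end; not shown in any reading. Stiff: 1 mm too deep gives 5 to 20 N. The seam is the inner corner of web and floor
- beam_floor: The beam's lower flange (floor); readings give the beam's frame. Nominal top face z = 36 mm, x = -37 to 30; it slopes along y about its middle, so that z is off by up to +-3 mm at the discs; not shown in any reading. With the tip ball in the unbent seam its centre is at x = 27, z = 39 mm. Two 12 mm bolt heads, up to 9 mm high, at (-26, +-85) mm
- mark_start: Yellow disc, 13 mm in diameter, held over the top flange (top at z = 120 mm) by a thin post behind the web, straight above the point of the seam where probing starts, 48 mm from the beam's middle, at either end. Origin at its underside's centre, x = 27, z = 116 mm of the beam
- mark_end: Red disc, same size and mount, straight above the point of the seam where probing ends, 96 mm from the yellow one
- holder: Wooden block 60 x 60 x 85 mm, fixed, with an 11 mm hole from top to bottom in which the probe stands. Origin at the centre of its underside
- hook: Fixed hook stand. Origin on the bench below the arm. Base x = -55 to 95 mm, 90 wide, 10 high; post, 14 mm diameter, at x = 70, top z = 175. Yellow arm, 7 mm bar, runs from the post along -x at z = 170 (centre) to x = -45, where it turns up 10 mm (top z = 183.5). Pass the loop over the turned-up end towards +x, then lower; let go, the probe tips some 20 degrees and hangs clear
- hook_bar (a point): Point on the hook arm's centre line, 30 mm behind the turned-up end, at (-15, 0, 170) mm in the hook's frame
- spray_can: Copper coloured spray can with black cap, 64 mm in diameter, about 190 mm high, standing; origin at its underside. Leave alone
- red_bin: Red open plastic bin 110 x 90 x 55 mm; origin at its underside. Leave alone
- screwdriver: Screwdriver with a green handle lying on the bench between robot and beam, up to 35 mm high; leave alone
There are look-alikes about, which are no part of the job. Leave any purple look-alike of the beam alone.

How it is judged (in metres and radians):
On the way, in this order (a step that is already met when the one before it is completed fails the run):
1. probe tip in the seam, touching both web and floor, below the yellow disc (contact force between probe and beam_web above 0.2 N and contact force between probe and beam_floor above 0.2 N and x of probe_tip in the frame of beam between 0.02 and 0.034 m and z of probe_tip in the frame of beam between 0.032 and 0.046 m and horizontal distance between probe_tip and mark_start below 0.007 m and horizontal distance between probe_tip and mark_end between 0.091 and 0.101 m).
2. probe tip in the seam, touching both web and floor, 12 mm on from the yellow disc (contact force between probe and beam_web above 0.2 N and contact force between probe and beam_floor above 0.2 N and x of probe_tip in the frame of beam between 0.02 and 0.034 m and z of probe_tip in the frame of beam between 0.032 and 0.046 m and horizontal distance between probe_tip and mark_start between 0.007 and 0.017 m and horizontal distance between probe_tip and mark_end between 0.079 and 0.089 m).
3. probe tip in the seam, touching both web and floor, 24 mm on from the yellow disc (contact force between probe and beam_web above 0.2 N and contact force between probe and beam_floor above 0.2 N and x of probe_tip in the frame of beam between 0.02 and 0.034 m and z of probe_tip in the frame of beam between 0.032 and 0.046 m and horizontal distance between probe_tip and mark_start between 0.019 and 0.029 m and horizontal distance between probe_tip and mark_end between 0.067 and 0.077 m).
4. probe tip in the seam, touching both web and floor, 36 mm on from the yellow disc (contact force between probe and beam_web above 0.2 N and contact force between probe and beam_floor above 0.2 N and x of probe_tip in the frame of beam between 0.02 and 0.034 m and z of probe_tip in the frame of beam between 0.032 and 0.046 m and horizontal distance between probe_tip and mark_start between 0.031 and 0.041 m and horizontal distance between probe_tip and mark_end between 0.055 and 0.065 m).
5. probe tip in the seam, touching both web and floor, 48 mm on from the yellow disc (contact force between probe and beam_web above 0.2 N and contact force between probe and beam_floor above 0.2 N and x of probe_tip in the frame of beam between 0.02 and 0.034 m and z of probe_tip in the frame of beam between 0.032 and 0.046 m and horizontal distance between probe_tip and mark_start between 0.043 and 0.053 m and horizontal distance between probe_tip and mark_end between 0.043 and 0.053 m).
6. probe tip in the seam, touching both web and floor, 60 mm on from the yellow disc (contact force between probe and beam_web above 0.2 N and contact force between probe and beam_floor above 0.2 N and x of probe_tip in the frame of beam between 0.02 and 0.034 m and z of probe_tip in the frame of beam between 0.032 and 0.046 m and horizontal distance between probe_tip and mark_start between 0.055 and 0.065 m and horizontal distance between probe_tip and mark_end between 0.031 and 0.041 m).
7. probe tip in the seam, touching both web and floor, 72 mm on from the yellow disc (contact force between probe and beam_web above 0.2 N and contact force between probe and beam_floor above 0.2 N and x of probe_tip in the frame of beam between 0.02 and 0.034 m and z of probe_tip in the frame of beam between 0.032 and 0.046 m and horizontal distance between probe_tip and mark_start between 0.067 and 0.077 m and horizontal distance between probe_tip and mark_end between 0.019 and 0.029 m).
8. probe tip in the seam, touching both web and floor, 84 mm on from the yellow disc (contact force between probe and beam_web above 0.2 N and contact force between probe and beam_floor above 0.2 N and x of probe_tip in the frame of beam between 0.02 and 0.034 m and z of probe_tip in the frame of beam between 0.032 and 0.046 m and horizontal distance between probe_tip and mark_start between 0.079 and 0.089 m and horizontal distance between probe_tip and mark_end between 0.007 and 0.017 m).
9. probe tip in the seam, touching both web and floor, below the red disc (contact force between probe and beam_web above 0.2 N and contact force between probe and beam_floor above 0.2 N and x of probe_tip in the frame of beam between 0.02 and 0.034 m and z of probe_tip in the frame of beam between 0.032 and 0.046 m and horizontal distance between probe_tip and mark_start between 0.091 and 0.101 m and horizontal distance between probe_tip and mark_end below 0.007 m).
At the end, for the whole second after the job is handed in: The probe hangs by its loop on the hook arm behind the turned-up end (loop peak within 30 mm sideways of the arm, 165 to 195 mm high), tip over 20 mm above the bench, leaning under 57 degrees, swinging under 600 mm/s at the tip; can, bin and screwdriver within 20 mm of their starts (contact force between probe and hook above 0.3 N and height (world z) of probe above 0.02 m and angle between probe's own z axis and vertical below 1 rad and linear speed of probe below 0.6 m/s and x of probe_loop in the frame of hook between -0.045 and 0.065 m and y of probe_loop in the frame of hook between -0.03 and 0.03 m and z of probe_loop in the frame of hook between 0.165 and 0.195 m and distance of each of spray_can, red_bin, screwdriver from where it was at the start of the episode below 0.02 m); the robot touches nothing.
It fails at once if the probe is pressed on the beam with more than 30 N (contact force between probe and beam above 30 N).
It fails at once if the probe is dragged along the web faster than 100 mm/s (contact force between probe and beam_web above 0.2 N and linear speed of probe above 0.1 m/s).
It fails at once if the spray can is shifted more than 20 mm (distance of spray_can from where it was at the start of the episode above 0.02 m).
It fails at once if the red bin is shifted more than 20 mm (distance of red_bin from where it was at the start of the episode above 0.02 m).
It fails at once if the screwdriver is shifted more than 20 mm (distance of screwdriver from where it was at the start of the episode above 0.02 m).
It also fails if it takes over 72 s, if anything falls off the work surface, if the arm or the gripper's body presses on something with over 40 N, if the wrist force passes 120 N, or if a joint passes its speed limit or range.

ROBOT

A 6-joint arm with a two-finger parallel gripper is mounted at the origin on the work surface. World frame = base frame: x ahead of the robot, y to its left, z up, the work surface at z = 0. Lengths are in m, angles in degrees, forces in N, time in s.
With the tool pointing down it reaches from about 0.35 to 0.875 m from the base axis. Payload 4.2 kg.
Tool frame: the origin (TCP) lies midway between the tips of the shut fingers; the grasp point (between the pads) lies r.grasp_offset behind it (r.grasp_offset is the distance from the TCP to the grasp point, in m); z points along the fingers, y is the direction in which the jaws open and shut (so a half turn about z gives the same grasp; the last joint's range is limited). The gripper opens to 87 mm and grips with 3 to 60 N. Pads are 19 mm wide; open, the fingers measure 117 mm over their backs; the gripper's body (75 mm by 190 mm) begins 51 mm behind the grasp point.
Start: joints at [14.817, 22.042, 0.453, 0, -68.411, -14.817], TCP at [0.625, 0, 0.191] pointing down, gripper open.
Joint ranges: [-179.83, 179.83], [-69.29, 118.12], [-61.27, 80.66], [-181.25, 117.63], [-171.15, -9.14], [-177.46, 177.46]. Speed limits (degrees/s): [159.86, 159.86, 180, 180, 180, 180].

INTERFACE

Orientations are given as a 3x3 rotation matrix whose columns are the frame's x, y, z axes.
In Python, from station import sense, optics, r gives the robot as it stands. The module is installed in compiled form; this text tells all that it offers.
- The arm moves only by the tool servo_tool, never from a script. Its argument "deltas" is a list of rows, each an object with "slide": the shift along the tool's x, y, z in units of 25 mm (1.0 is 25 mm), a list of three; "spin": the turn about the tool's z in units of 8 degrees (1.0 is 8 degrees). A call has 1 to 10 rows; each row shifts and turns the pose as measured when the row begins, along the tool's axes as they then stand; what a row does not reach is not made up. A row lasts 1/10 s, in which the tool goes at most 50 mm and 8.59 degrees, less where a joint would pass 70% of its speed; a pose out of reach is approached as far as the arm can. A call is refused whole if a number of a shift passes 1 or a number of a turn 1, either way. A call with a gripper value outside its range is refused whole. "gripper" is the closure in counts, from 0 (fully open) to 255 (shut), set as the call begins (left out, the last holds). The fingers move at their own pace and stop on an object; the grip force is fixed at half the most. Time passes only in rows, so rows that do not move let the fingers close. It gives the time, the measured TCP pose, the force and the opening at its end, in the units of the state.
- sense(): the state, without advancing time (a new reading comes with each control period).
- optics.capture(name): name is "scene" or "side" or "wrist"; returns a dict with "frame" (384x512x3 uint8, red, green, blue), "camera_matrix" (3x3 intrinsics, pixels), "eye" and "rotation" of the camera in the world. Camera axes: x right, y down, z forward; pixel columns grow to the right and rows downward; lengths in m; the calibration is good to about 2 mm. A picture is of the moment at which its call begins. There is no depth.
- r.finish_job(): hands the job in, once; it reports no verdict.
The state is a dict: "time_s": time; "joints": joint angles; "joint_velocities": joint speeds; "effort": joint torques, N m; "tcp_pos": TCP position; "ee_rot": TCP orientation; "wrist_force": force on the tool from outside, world axes, zero at the start; "moment": the same for the moment, N m; "gripper_width": opening from 0.0 (shut) to 1.0 (fully open).
Only numpy, scipy, OpenCV 4.12 (cv2) and the standard library are available. Lean on these libraries where they do the work, as an engineer would, in place of code of your own. Each camera call takes 0.05 s, during which the arm holds its last target.

## Working session

There is one attempt and no reset: what is moved stays moved. The work goes in short steps, Python scripts to look and compute and a tool call to move; the robot and the scene stay as the last step left them, time stands still between calls to the robot, and variables do not carry over. Pictures are saved under pics/ and viewed, and the job is handed in when it is done.

Besides the shell and the picture viewer there is one more tool, called as name(argument=value, ...), one argument or row to a line, values as JSON. servo_tool: Moves the arm, as the interface text tells. Its arguments: {"type":"object","properties":{"deltas":{"type":"array"},"gripper":{"type":"number"}},"required":["deltas"]}

```bash
mkdir -p pics; python3 - <<'E'
from station import sense, optics, r
import cv2,numpy as np
s=sense()
for k,v in s.items(): print(k,np.round(v,4).tolist())
print(r.grasp_offset)
for n in ["scene","side","wrist"]:
    c=optics.capture(n); cv2.imwrite(f"pics/{n}0.png",cv2.resize(c["frame"][:,:,::-1],(800,600),interpolation=cv2.INTER_CUBIC))
    np.savez(f"{n}0.npz",**c)
    print(n,c["camera_matrix"].tolist(),np.round(c["eye"],4).tolist(),np.round(c["rotation"],4).tolist())
E
```

```text
time_s 0.0
joints [14.8174, 22.091, 0.3806, -0.0303, -68.4104, -14.8162]
joint_velocities [-0.0249, -0.0106, -0.0077, 0.0795, 0.0902, 0.0213]
effort [0.0006, -39.0662, 18.7403, 4.22, 0.011, -0.0002]
tcp_pos [0.6243, 0.0, 0.1903]
ee_rot [[-0.0002, -1.0, -0.0022], [-1.0, 0.0002, -0.0001], [0.0001, 0.0022, -1.0]]
wrist_force [-0.7727, -0.3054, -0.3708]
moment [0.0058, 0.0223, 0.0006]
gripper_width 1.0026
0.0187
scene [[399.4358988965841, 0.0, 250.05093223045745], [0.0, 399.4358988965841, 188.798164296373], [0.0, 0.0, 1.0]] [1.0733, 0.658, 0.8276] [[-0.7167, 0.4458, -0.5363], [0.697, 0.4331, -0.5715], [-0.0225, -0.7834, -0.6211]]
side [[421.55803764816955, 0.0, 248.91542260979085], [0.0, 421.55803764816955, 188.29209294134293], [0.0, 0.0, 1.0]] [-0.2089, -0.6319, 0.7029] [[0.701, -0.3724, 0.6083], [-0.7129, -0.3922, 0.5814], [0.0221, -0.8411, -0.5404]]
wrist [[270.2661724740585, 0.0, 253.48387068607704], [0.0, 270.2661724740585, 192.68352534779376], [0.0, 0.0, 1.0]] [0.6246, -0.073, 0.3834] [[-1.0, 0.0006, -0.0018], [0.0001, 0.9638, 0.2668], [0.0019, 0.2668, -0.9638]]
```

View pics/scene0.png

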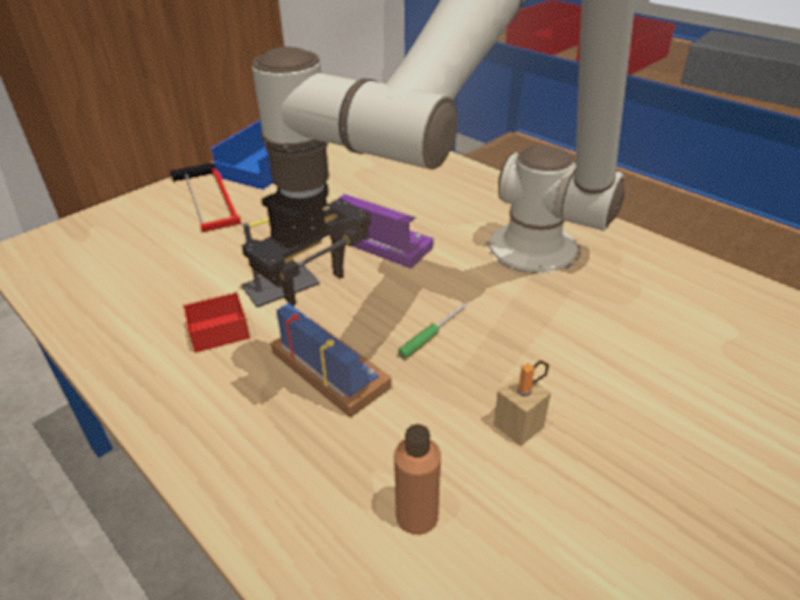

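View pics/side0.png

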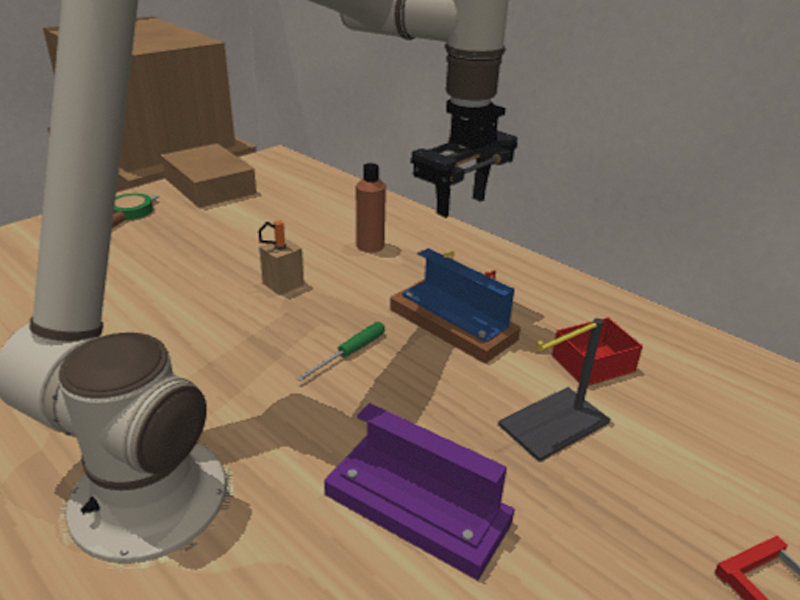

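View pics/wrist0.png

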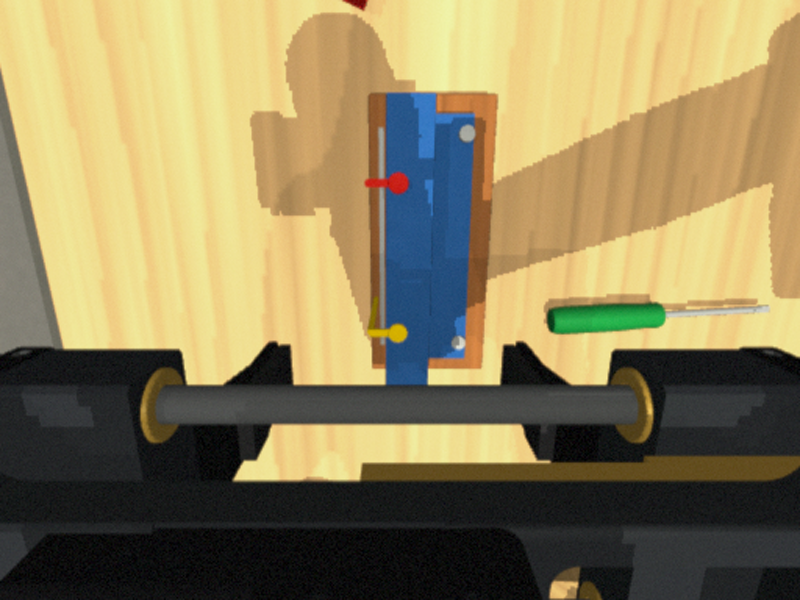

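The scene shows the blue beam with yellow (328,348) and red (293,320) discs, the probe in its block at (522,400), the can at (417,480), the red bin, and the screwdriver. The purple beam at (385,235) is the look-alike. The side view also shows the hook stand (570,390), and the wrist view shows both discs over the beam, with the open side at right (-x). Next I'll enlarge the crops.

```bash
cat > h.py <<'E'
import numpy as np,cv2
def load(n): return dict(np.load(n+".npz"))
def ray(c,u,v):
    d=c["rotation"]@np.linalg.inv(c["camera_matrix"])@np.array([u,v,1.]); return c["eye"],d/np.linalg.norm(d)
def plane(c,u,v,z):
    e,d=ray(c,u,v); return e+d*(z-e[2])/d[2]
def tri(*obs):
    A=np.zeros((3,3));b=np.zeros(3);L=[]
    for c,u,v in obs:
        e,d=ray(c,u,v);P=np.eye(3)-np.outer(d,d);A+=P;b+=P@e;L.append((e,P))
    p=np.linalg.solve(A,b); return p,[np.linalg.norm(P@(p-e)) for e,P in L]
def proj(c,p):
    q=c["camera_matrix"]@(c["rotation"].T@(np.asarray(p)-c["eye"])); return q[:2]/q[2]
def crop(c,u0,v0,w,h,name,s):
    f=c["frame"][v0:v0+h,u0:u0+w,::-1]; cv2.imwrite("pics/"+name,cv2.resize(f,(w*s,h*s),interpolation=cv2.INTER_NEAREST))
E
python3 - <<'E'
from h import *
S=load("scene0");D=load("side0");W=load("wrist0")
a=S["frame"][215:295,305:375,::-1];b=D["frame"][130:200,155:215,::-1]
crop(S,305,220,60,70,"a.png",6);crop(D,155,130,60,70,"b.png",6)
x=np.hstack([cv2.imread("pics/a.png"),cv2.imread("pics/b.png")]);cv2.imwrite("pics/probe_ab.png",x)
crop(D,310,190,100,110,"hook_side.png",5)
crop(D,245,150,95,85,"beam_side.png",6)
E
```

```text
(no output)
```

View pics/probe_ab.png

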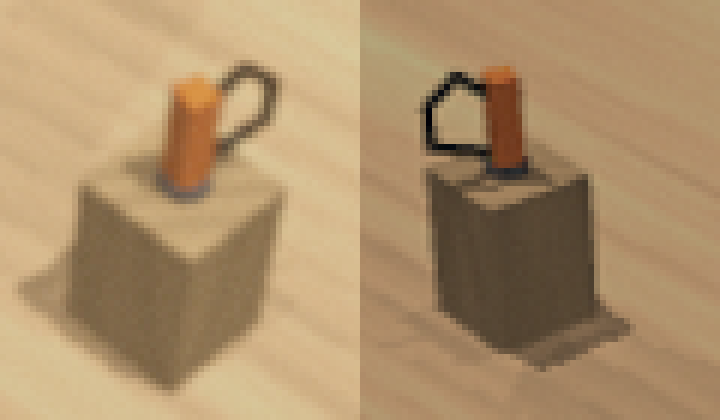

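View pics/hook_side.png

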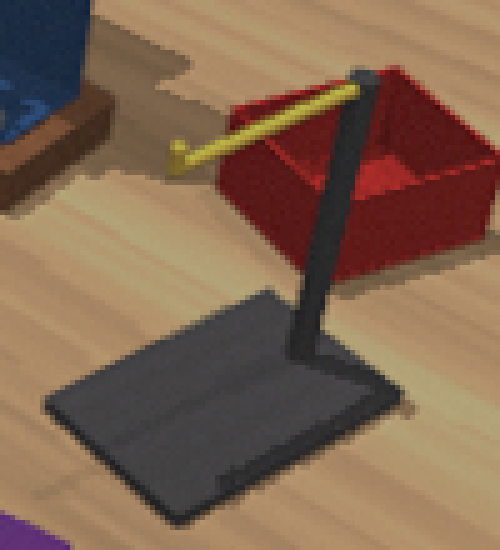

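View pics/beam_side.png

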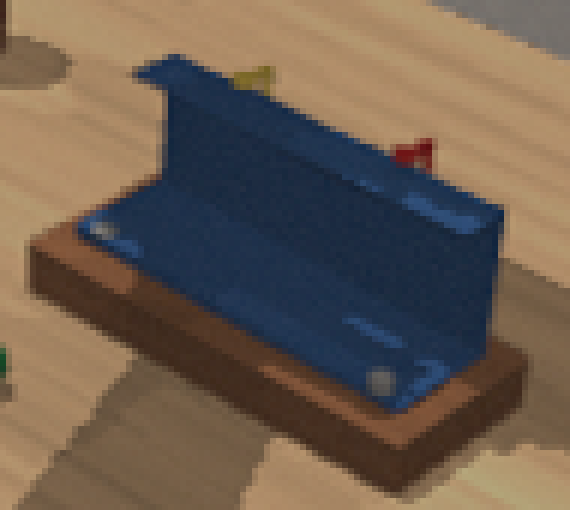

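```bash
python3 - <<'E'
from h import *
np.set_printoptions(precision=4,suppress=True)
S=load("scene0");D=load("side0");W=load("wrist0")
o=np.array([305,220]);o2=np.array([155,130])
def sc(x,y): return (S,x/6+305-.4,y/6+220-.4)
def sd(x,y): return (D,(x-360)/6+155-.4,y/6+130-.4)
print("griptop",tri(sc(196,88),sd(500,73)),plane(*sc(196,88),.14),plane(*sd(500,73),.14))
print("loop",tri(sc(247,66),sd(458,76)),plane(*sc(247,66),.144),plane(*sd(458,76),.144))
bt=[plane(*sc(*p),.085) for p in [(80,183),(190,262),(285,188)]]
bt2=[plane(*sd(*p),.085) for p in [(427,175),(490,208),(592,175)]]
print("block sc",np.array(bt),"c",(bt[0]+bt[2])/2,"\nside",np.array(bt2),(bt2[0]+bt2[2])/2)
hsv=cv2.cvtColor(W["frame"],cv2.COLOR_RGB2HSV)
for n,(lo,hi) in dict(y=((22,150,120),(32,255,255)),r=((0,180,120),(6,255,255)),b=((100,150,40),(120,255,255)),pk=((8,150,60),(14,255,200))).items():
    m=cv2.inRange(hsv,lo,hi); 
    if n in"yr": m=cv2.morphologyEx(m,cv2.MORPH_OPEN,np.ones((5,5),np.uint8))
    k,l,st,ce=cv2.connectedComponentsWithStats(m)
    for i in range(1,k):
        if st[i,4]>60:
            print(n,st[i],ce[i],plane(W,*ce[i],.12))
crop(W,215,45,120,200,"wbeam.png",3)
E
```

```text
griptop (array([0.4555, 0.3009, 0.1383]), [np.float64(0.0010101854307714283), np.float64(0.001010185430771502)]) [0.456  0.3023 0.14  ] [0.4539 0.297  0.14  ]
loop (array([0.4347, 0.309 , 0.1412]), [np.float64(0.002238391399771147), np.float64(0.002238391399771141)]) [0.4351 0.3115 0.144 ] [0.4323 0.3017 0.144 ]
block sc [[0.4856 0.2728 0.085 ]
 [0.4886 0.3307 0.085 ]
 [0.4286 0.3347 0.085 ]] c [0.4571 0.3037 0.085 ] 
side [[0.4221 0.3213 0.085 ]
 [0.4245 0.2728 0.085 ]
 [0.4823 0.2648 0.085 ]] [0.4522 0.2931 0.085 ]
y [249 208  11  10  98] [254.  212.5] [0.6236 0.0212 0.12  ]
y [236 210  11   6  62] [240.8871 212.5806] [0.6371 0.0213 0.12  ]
r [249 112  11  11 106] [254.2736 116.8774] [ 0.6234 -0.0739  0.12  ]
b [ 247   60   56  186 8361] [272.5406 148.913 ] [ 0.6057 -0.044   0.12  ]
pk [236  60  11  54 380] [239.8316  81.9395] [ 0.6365 -0.1044  0.12  ]
pk [ 280   60   35  161 1615] [305.0663 133.296 ] [ 0.5749 -0.0588  0.12  ]
pk [236 120   7  70 313] [239.246  152.6581] [ 0.638  -0.0404  0.12  ]
pk [238 217   8  19 118] [241.661 226.339] [0.6365 0.0365 0.12  ]
pk [274 230  25   6 107] [287.028 232.271] [0.5888 0.0433 0.12  ]
```

View pics/wbeam.png

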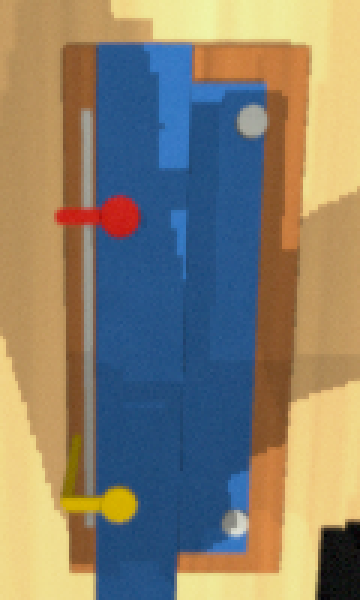

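```bash
python3 - <<'E'
from h import *
np.set_printoptions(precision=4,suppress=True)
S=load("scene0");D=load("side0");W=load("wrist0")
def sd(x,y): return (D,x/5+310-.4,y/5+190-.4)
print("tipup",plane(*sd(178,144),.1835),"arm tip",plane(*sd(176,165),.17),"arm post",plane(*sd(352,92),.17),"post top",plane(*sd(366,77),.175))
b=np.array([plane(*sd(*p),.01) for p in [(45,403),(180,522),(403,392),(270,292)]])
print(b,b.mean(0)); print(np.linalg.norm(np.diff(b,axis=0),axis=1))
def w(x,y): return (W,x/3+215-.4,y/3+45-.4)
print("bolts",plane(*w(252,121),.045),plane(*w(235,523),.045))
p=np.array([plane(*w(*q),.03) for q in [(62,43),(310,45),(280,572),(70,572)]]);print("packer",p,p.mean(0))
p=np.array([plane(*w(*q),.11) for q in [(96,43),(192,43),(97,598),(176,598)]]);print("flange",p)
print("postline", plane(*w(86,110),.11),plane(*w(90,525),.11))
E
```

```text
tipup [ 0.4382 -0.2912  0.1835] arm tip [ 0.4419 -0.2901  0.17  ] arm post [ 0.5435 -0.3143  0.17  ] post top [ 0.5513 -0.3157  0.175 ]
[[ 0.4361 -0.2486  0.01  ]
 [ 0.4184 -0.3352  0.01  ]
 [ 0.5649 -0.3633  0.01  ]
 [ 0.5823 -0.28    0.01  ]] [ 0.5004 -0.3068  0.01  ]
[0.0884 0.1491 0.0851]
bolts [ 0.5712 -0.1101  0.045 ] [0.5713 0.0571 0.045 ]
packer [[ 0.6457 -0.1407  0.03  ]
 [ 0.547  -0.14    0.03  ]
 [ 0.5467  0.0876  0.03  ]
 [ 0.646   0.0875  0.03  ]] [ 0.5963 -0.0264  0.03  ]
flange [[ 0.6305 -0.1254  0.11  ]
 [ 0.6009 -0.1254  0.11  ]
 [ 0.6314  0.0616  0.11  ]
 [ 0.6022  0.0617  0.11  ]]
postline [ 0.6337 -0.1062  0.11  ] [0.6337 0.0329 0.11  ]
```

```bash
python3 - <<'E'
from h import *
np.set_printoptions(precision=4,suppress=True)
S=load("scene0");D=load("side0")
k=.64
for n,c,u,v,z in [("can base sc",S,417,515,0),("can top",S,418,432,.19),("can base sd",D,370,242,0),("can top sd",D,371,170,.19),("bin corners",S,187,303,.055),("",S,238,297,.055),("",S,248,325,.055),("",S,195,348,0),("sd tip",S,465,307,0.01),("sd end",S,403,350,.015)]:
    print(n,plane(c,u*k,v*k,z))
E
```

```text
can base sc [0.6961 0.2992 0.    ]
can top [0.6961 0.3    0.19  ]
can base sd [0.7063 0.306  0.    ]
can top sd [0.6756 0.2732 0.19  ]
bin corners [ 0.7059 -0.3246  0.055 ]
 [ 0.6239 -0.2677  0.055 ]
 [ 0.6584 -0.1812  0.055 ]
 [ 0.7405 -0.2579  0.    ]
sd tip [0.2887 0.0435 0.01  ]
sd end [0.4719 0.0467 0.015 ]
```

servo_tool(
  deltas=[
    {"slide": [0,0,-1],"spin": 1},
    {"slide": [0,0,-1],"spin": 1},
    {"slide": [0,0,0],"spin": 1},
    {"slide": [0,0,0],"spin": 1},
    {"slide": [0,0,0],"spin": 1},
    {"slide": [0,0,0],"spin": 1},
    {"slide": [0,0,0],"spin": 1},
    {"slide": [0,0,0],"spin": 1},
    {"slide": [0,0,0],"spin": 1},
    {"slide": [0,0,0],"spin": 1},
  ],
)

```text
time_s: 1.15
tcp_pos: [0.6219, 0.0, 0.2376]
ee_rot: [[-0.993, -0.116, -0.012], [-0.116, 0.993, -0.0], [0.012, 0.001, -1.0]]
wrist_force: [0.2, -0.0, 0.5]
gripper_width: 1.001
```

servo_tool(
  deltas=[
    {"slide": [0.3,1,0],"spin": 0},
    {"slide": [0.3,1,0],"spin": 0},
    {"slide": [0.3,1,0],"spin": 0},
    {"slide": [0.3,1,0],"spin": 0},
    {"slide": [0.3,1,0],"spin": 0},
    {"slide": [0.3,1,0],"spin": 0.5},
    {"slide": [0.3,1,0],"spin": 0.5},
    {"slide": [0.3,1,0],"spin": 0.5},
    {"slide": [0.3,1,0],"spin": 0.5},
    {"slide": [0,0,0],"spin": 0.5},
  ],
)

```text
time_s: 2.15
tcp_pos: [0.5349, 0.2264, 0.2337]
ee_rot: [[-0.968, 0.25, -0.02], [0.25, 0.968, -0.002], [0.019, -0.007, -1.0]]
wrist_force: [-0.2, 0.1, -0.3]
gripper_width: 1.001
```

```bash
cat >> h.py <<'E'
def snap(names,tag):
    from station import optics,sense
    out={}
    for n in names:
        c=optics.capture(n); np.savez(n+tag+".npz",**c); out[n]=c
        cv2.imwrite(f"pics/{n}{tag}.png",cv2.resize(c["frame"][:,:,::-1],(800,600),interpolation=cv2.INTER_CUBIC))
    s=sense(); np.savez("state"+tag+".npz",tcp=s["tcp_pos"],R=s["ee_rot"])
    print(s["time_s"],np.round(s["tcp_pos"],4),np.round(s["ee_rot"],3).tolist(),np.round(s["wrist_force"],2)); return out
E
python3 -c "
from h import *
snap(['wrist'],'1')"
```

```text
2.2 [0.5349 0.2254 0.2337] [[-0.967, 0.253, -0.021], [0.253, 0.967, -0.003], [0.019, -0.008, -1.0]] [ 0.23 -0.43 -0.39]
```

View pics/wrist1.png

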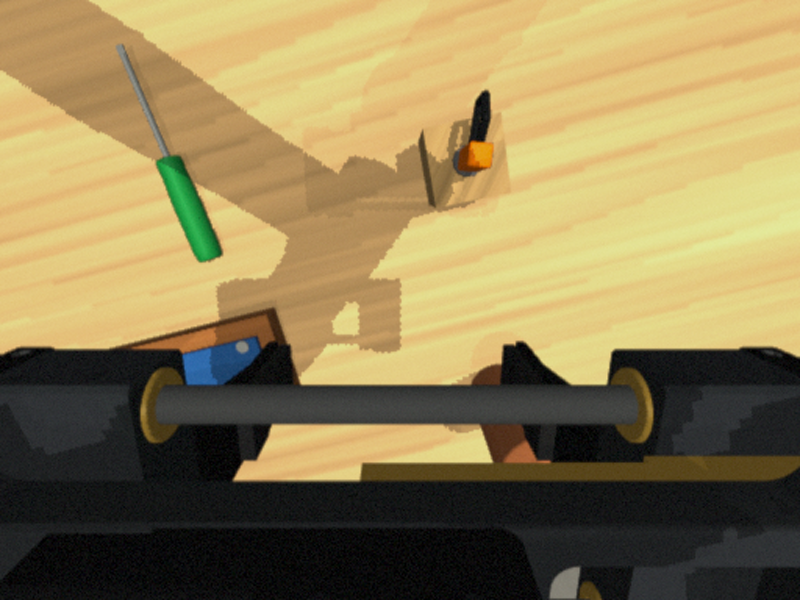

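```bash
python3 - <<'E'
from h import *
np.set_printoptions(precision=4,suppress=True)
W=load("wrist1")
crop(W,260,50,70,100,"w1c.png",6)
hsv=cv2.cvtColor(W["frame"],cv2.COLOR_RGB2HSV)
m=cv2.inRange(hsv,(8,200,190),(18,255,255))
k,l,st,ce=cv2.connectedComponentsWithStats(m)
for i in range(1,k):
    if st[i,4]>60: print(st[i],ce[i])
E
```

```text
[301  91  15  16 112] [306.6964  99.1964]
```

View pics/w1c.png

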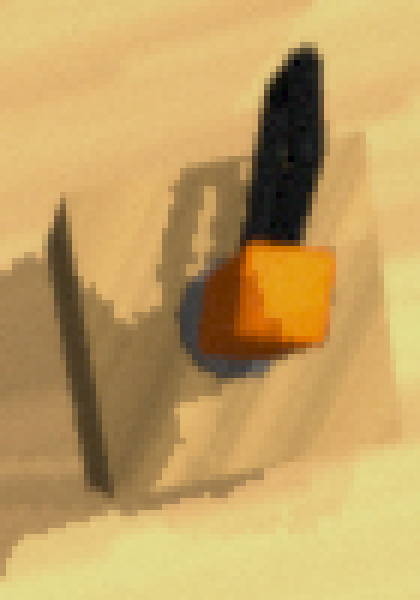

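```bash
python3 - <<'E'
from h import *
np.set_printoptions(precision=4,suppress=True)
W=load("wrist1")
g=lambda x,y,z: plane(W,x/6+260-.4,y/6+50-.4,z)
c=g(289,294,.14);print("c",c)
co=np.array([g(*q,.14) for q in [(247,244),(334,247),(328,346),(248,341)]]);print(co,np.linalg.norm(np.diff(co,axis=0),axis=1)); 
for i in range(4):
    d=co[(i+1)%4]-co[i];print(np.degrees(np.arctan2(d[1],d[0])))
o=g(303,55,.130);d=c-o;print("loop outer",o,np.linalg.norm(d),np.degrees(np.arctan2(d[1],d[0])))
b=np.array([g(*q,.085) for q in [(62,195),(365,135),(400,440),(112,495)]]);print("block",b,b.mean(0))
E
```

```text
c [0.4578 0.3021 0.14  ]
[[0.4483 0.2969 0.14  ]
 [0.4524 0.3109 0.14  ]
 [0.4676 0.3068 0.14  ]
 [0.4635 0.2939 0.14  ]] [0.0145 0.0158 0.0136]
73.61360141271318
-14.939073876589308
-107.91756850788815
168.61037495968938
loop outer [0.4207 0.3141 0.13  ] 0.04029027421326637 -17.87076349076193
block [[0.4264 0.2734 0.085 ]
 [0.4306 0.3334 0.085 ]
 [0.4892 0.3293 0.085 ]
 [0.4852 0.2698 0.085 ]] [0.4578 0.3015 0.085 ]
```

servo_tool(
  deltas=[
    {"slide": [0.94,0.55,0],"spin": 0.1},
    {"slide": [0.94,0.55,0],"spin": 0.1},
    {"slide": [0.94,0.55,0],"spin": 0},
    {"slide": [0.94,0.55,0.2],"spin": 0},
    {"slide": [0,0,0.6],"spin": 0},
    {"slide": [0,0,0.6],"spin": 0},
    {"slide": [0,0,0],"spin": 0},
  ],
)

```text
time_s: 2.9
tcp_pos: [0.4553, 0.3045, 0.1975]
ee_rot: [[-0.961, 0.275, -0.023], [0.275, 0.961, -0.004], [0.021, -0.01, -1.0]]
wrist_force: [1.5, -0.0, -0.1]
gripper_width: 0.997
```

servo_tool(
  deltas=[
    {"slide": [-0.1,0,0.8],"spin": 0},
    {"slide": [-0.1,0,0.8],"spin": 0},
    {"slide": [0,0,0.8],"spin": 0},
    {"slide": [0,0,0.8],"spin": 0},
    {"slide": [0,0,0.5],"spin": 0},
    {"slide": [0,0,0],"spin": 0},
  ],
)

```text
time_s: 3.5
tcp_pos: [0.462, 0.3019, 0.1061]
ee_rot: [[-0.962, 0.273, -0.018], [0.273, 0.962, -0.001], [0.017, -0.006, -1.0]]
wrist_force: [-0.5, -0.3, 0.8]
gripper_width: 0.997
```

```bash
python3 -c "
from h import *
c=snap(['side','wrist'],'2');crop(c['side'],140,90,120,100,'s2c.png',6)"
```

```text
3.6 [0.4631 0.303  0.1079] [[-0.962, 0.272, -0.015], [0.272, 0.962, 0.001], [0.014, -0.003, -1.0]] [-0.92 -0.46  0.56]
```

View pics/s2c.png

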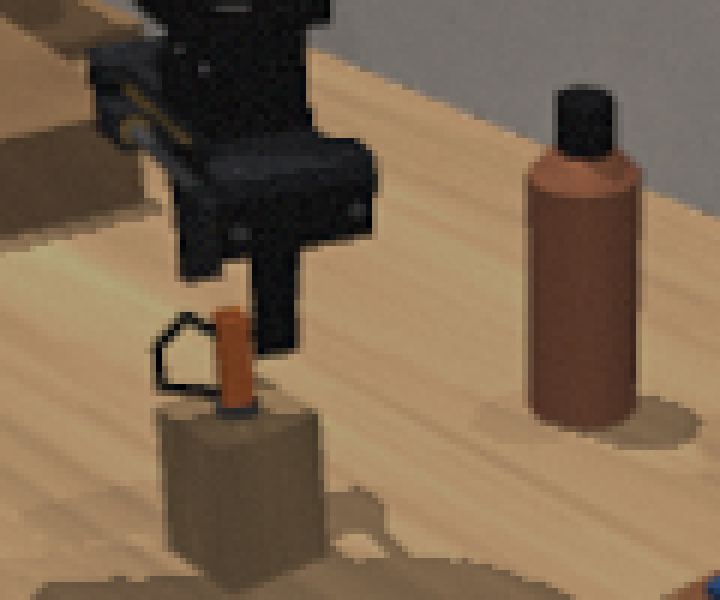

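View pics/wrist2.png

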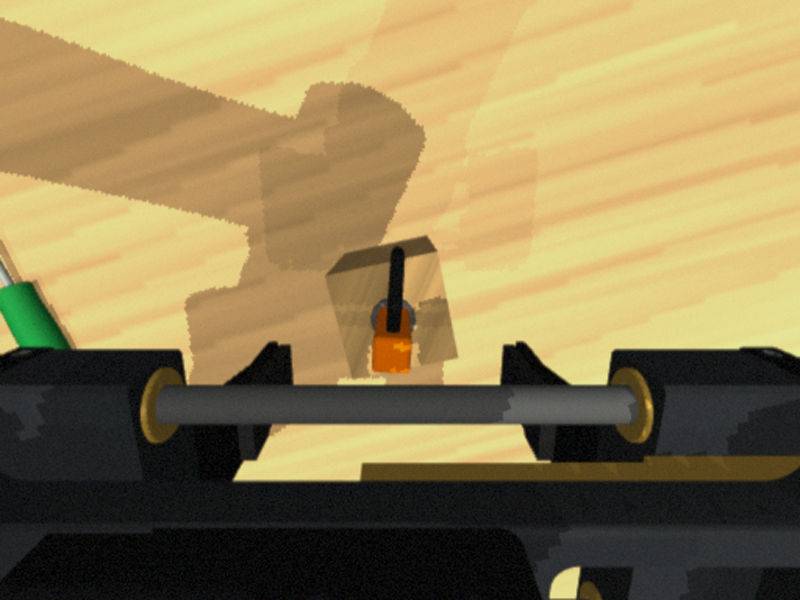

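```bash
python3 - <<'E'
from h import *
np.set_printoptions(precision=4,suppress=True)
W=load("wrist2");s=load("state2")
c=plane(W,391.5*.64,353*.64,.14);print(c)
t=s["tcp"]+s["R"]@np.array([0,0,-.0187]);print("grasp pt",t,"rel in tool",s["R"].T@(c-t))
o=plane(W,398*.64,252*.64,.130);d=c-o;print(np.degrees(np.arctan2(d[1],d[0])),np.linalg.norm(d))
E
```

```text
[0.4563 0.3022 0.14  ]
grasp pt [0.4634 0.303  0.1266] rel in tool [ 0.0068 -0.0027 -0.0133]
-19.555702289315334 0.04119443725229664
```

servo_tool(
  deltas=[
    {"slide": [0.3,-0.08,0.25],"spin": 0.15},
    {"slide": [0.06,0,0.25],"spin": 0},
    {"slide": [0,0,0.05],"spin": 0},
  ],
)

```text
time_s: 3.9
tcp_pos: [0.4561, 0.3052, 0.0977]
ee_rot: [[-0.956, 0.292, -0.009], [0.292, 0.956, 0.006], [0.01, 0.003, -1.0]]
wrist_force: [-0.3, 0.3, -0.5]
gripper_width: 1.001
```

servo_tool(
  deltas=[
    {"slide": [-0.06,-0.12,0],"spin": 0},
    {"slide": [0,0,0],"spin": 0},
  ],
)

```text
time_s: 4.1
tcp_pos: [0.4576, 0.3021, 0.0988]
ee_rot: [[-0.957, 0.291, -0.007], [0.291, 0.957, 0.007], [0.009, 0.005, -1.0]]
wrist_force: [0.1, 0.0, -0.8]
gripper_width: 1.001
```

servo_tool(
  deltas=[
    {"slide": [0,0,0],"spin": 0},
    {"slide": [0,0,0],"spin": 0},
    {"slide": [0,0,0],"spin": 0},
    {"slide": [0,0,0],"spin": 0},
    {"slide": [0,0,0],"spin": 0},
    {"slide": [0,0,0],"spin": 0},
  ],
  gripper=255,
)

```text
time_s: 4.7
tcp_pos: [0.4584, 0.3024, 0.0996]
ee_rot: [[-0.957, 0.291, -0.006], [0.291, 0.957, 0.008], [0.008, 0.006, -1.0]]
wrist_force: [-0.3, -0.0, 0.9]
gripper_width: 0.539
```

servo_tool(
  deltas=[
    {"slide": [0,0,0],"spin": 0},
    {"slide": [0,0,0],"spin": 0},
    {"slide": [0,0,0],"spin": 0},
    {"slide": [0,0,0],"spin": 0},
    {"slide": [0,0,0],"spin": 0},
    {"slide": [0,0,0],"spin": 0},
  ],
)

```text
time_s: 5.3
tcp_pos: [0.4584, 0.3024, 0.0995]
ee_rot: [[-0.957, 0.291, -0.006], [0.291, 0.957, 0.008], [0.008, 0.006, -1.0]]
wrist_force: [0.1, 0.6, -0.4]
gripper_width: 0.175
```

servo_tool(
  deltas=[
    {"slide": [0,0,0],"spin": 0},
    {"slide": [0,0,-0.3],"spin": 0},
    {"slide": [0,0,-0.5],"spin": 0},
    {"slide": [0,0,-0.5],"spin": 0},
    {"slide": [0,0,-0.5],"spin": 0},
    {"slide": [0,0,-0.5],"spin": 0},
    {"slide": [0,0,0],"spin": 0},
  ],
)

```text
time_s: 6.0
tcp_pos: [0.4579, 0.3017, 0.1592]
ee_rot: [[-0.957, 0.291, -0.008], [0.291, 0.957, 0.007], [0.01, 0.005, -1.0]]
wrist_force: [0.1, -0.3, -1.8]
gripper_width: 0.176
```

```bash
python3 -c "
from h import *
c=snap(['side','scene'],'3');crop(c['side'],140,70,120,120,'a.png',5);crop(c['scene'],290,190,100,120,'b.png',5)
import cv2;cv2.imwrite('pics/lift3.png',np.hstack([cv2.imread('pics/a.png')[:,:],cv2.imread('pics/b.png')])[:,:800])"
```

```text
6.1 [0.4568 0.3008 0.1572] [[-0.956, 0.292, -0.011], [0.292, 0.956, 0.005], [0.012, 0.001, -1.0]] [-0.46 -0.04 -1.09]
```

View pics/lift3.png

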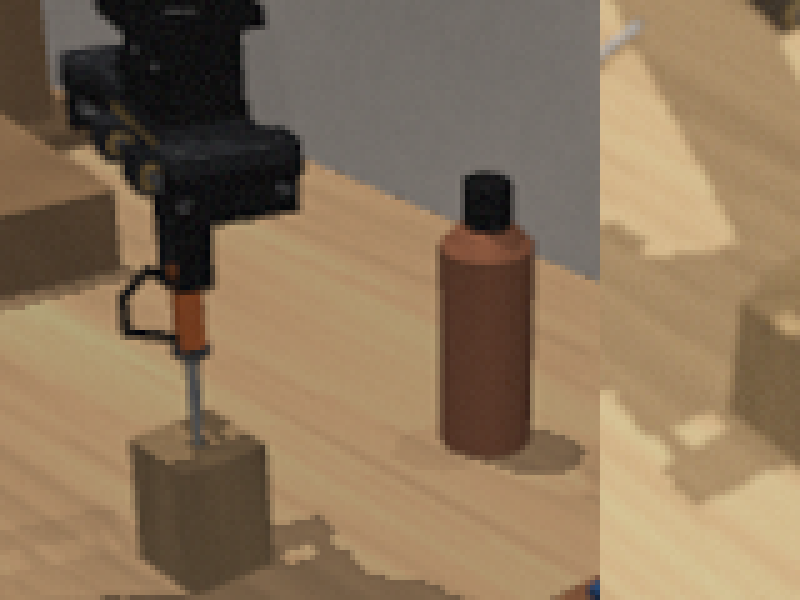

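servo_tool(
  deltas=[
    {"slide": [0.1,0,-0.2],"spin": 0},
    {"slide": [0.25,0,-0.1],"spin": 0},
    {"slide": [0.25,0,0],"spin": 0},
    {"slide": [0,0,0],"spin": 0},
  ],
)

```text
time_s: 6.5
tcp_pos: [0.4419, 0.3049, 0.1635]
ee_rot: [[-0.956, 0.292, -0.011], [0.292, 0.956, 0.003], [0.012, -0.0, -1.0]]
wrist_force: [2.1, -0.1, -2.1]
gripper_width: 0.182
```

servo_tool(
  deltas=[
    {"slide": [0.25,0.03,0.04],"spin": 0},
    {"slide": [0.25,0.03,0.06],"spin": 0},
    {"slide": [0.2,0,0.08],"spin": 0},
  ],
)

```text
time_s: 6.8
tcp_pos: [0.425, 0.3117, 0.1597]
ee_rot: [[-0.956, 0.292, -0.01], [0.292, 0.956, 0.003], [0.01, -0.0, -1.0]]
wrist_force: [0.7, -0.2, 0.2]
gripper_width: 0.178
```

servo_tool(
  deltas=[
    {"slide": [0.25,0,0.1],"spin": 0},
    {"slide": [0.25,0,0.14],"spin": 0},
    {"slide": [0.15,0,0.12],"spin": 0},
  ],
)

```text
time_s: 7.1
tcp_pos: [0.408, 0.3173, 0.151]
ee_rot: [[-0.957, 0.291, -0.009], [0.291, 0.957, 0.003], [0.009, 0.001, -1.0]]
wrist_force: [1.7, -0.5, 0.6]
gripper_width: 0.18
```

```bash
python3 -c "
from h import *
c=snap(['side'],'4');crop(c['side'],120,70,100,120,'s4.png',5)"
```

```text
7.15 [0.4075 0.3171 0.1504] [[-0.957, 0.291, -0.01], [0.291, 0.957, 0.003], [0.01, 0.0, -1.0]] [ 1.09 -0.3  -0.46]
```

View pics/s4.png

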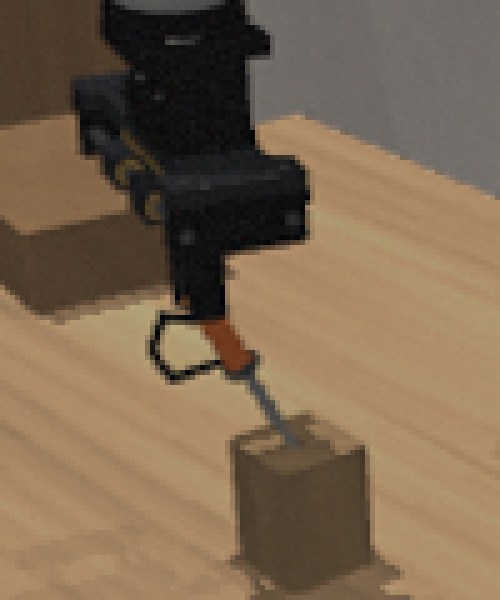

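The side view shows the probe leaning about 30° with its tip still in the block's hole near (290,440) of the crop. I'll add a little more lean, then withdraw along the probe's axis.

servo_tool(
  deltas=[
    {"slide": [0.16,0,0.12],"spin": 0},
    {"slide": [0.04,0,0.04],"spin": 0},
  ],
)

```text
time_s: 7.35
tcp_pos: [0.4022, 0.319, 0.1462]
ee_rot: [[-0.957, 0.291, -0.009], [0.29, 0.957, 0.003], [0.01, 0.0, -1.0]]
wrist_force: [1.2, -0.1, 0.8]
gripper_width: 0.178
```

servo_tool(
  deltas=[
    {"slide": [0.15,0,-0.2],"spin": 0},
    {"slide": [0.25,0,-0.5],"spin": 0},
    {"slide": [0,0,-0.8],"spin": 0},
    {"slide": [0,0,-0.8],"spin": 0},
    {"slide": [0,0,-0.5],"spin": 0},
    {"slide": [0,0,0],"spin": 0},
  ],
)

```text
time_s: 7.95
tcp_pos: [0.3881, 0.3209, 0.2194]
ee_rot: [[-0.956, 0.292, -0.018], [0.292, 0.956, 0.0], [0.017, -0.005, -1.0]]
wrist_force: [-1.0, -0.2, -0.6]
gripper_width: 0.178
```

```bash
python3 -c "
from h import *
c=snap(['side','scene','wrist'],'5');crop(c['side'],120,30,100,120,'a.png',4);crop(c['scene'],310,130,100,120,'b.png',4)
cv2.imwrite('pics/ab5.png',np.hstack([cv2.imread('pics/a.png'),cv2.imread('pics/b.png')]))"
```

```text
8.1 [0.3874 0.3197 0.2166] [[-0.956, 0.292, -0.021], [0.293, 0.956, -0.003], [0.019, -0.009, -1.0]] [ 0.84  0.05 -2.  ]
```

View pics/ab5.png

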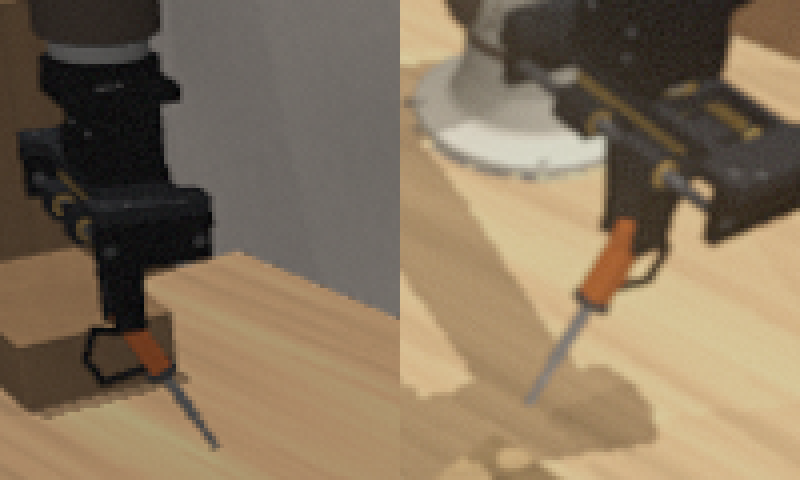

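View pics/wrist5.png

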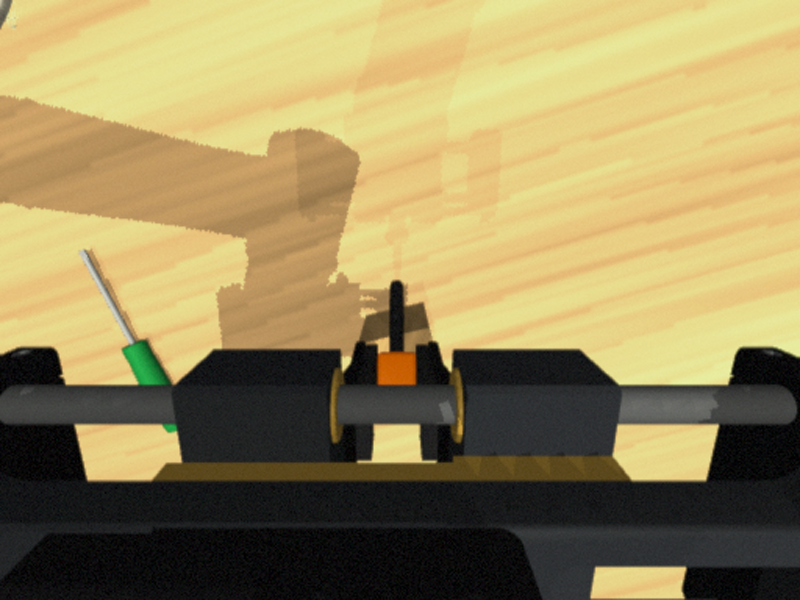

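```bash
python3 - <<'E'
from h import *
np.set_printoptions(precision=4,suppress=True)
S=load("scene5");D=load("side5");s=load("state5")
o1=(D,120+215/4-.4,30+446/4-.4);o2=(S,310+(528-400)/4-.4,130+403/4-.4)
p,e=tri(o1,o2);print(p,e)
t=s["tcp"]; R=s["R"]
print("tip in tool",R.T@(p-t)*1000)
# collar centre
p2,e=tri((D,120+158/4-.4,30+373/4-.4),(S,310+(592-400)/4-.4,130+302/4-.4));print("collar",p2,e, R.T@(p2-t)*1000)
d=p2-p;print(np.linalg.norm(d),np.degrees(np.arccos(d[2]/np.linalg.norm(d))))
E
```

```text
[0.4419 0.3036 0.144 ] [np.float64(0.0004739504648057401), np.float64(0.00047395046480555494)]
tip in tool [-58.2234   1.2372  71.508 ]
collar [0.4065 0.3144 0.2092] [np.float64(0.0003024222013138514), np.float64(0.0003024222013139319)] [-19.9972   0.5706   7.0164]
0.0749723849798774 29.563984830866392
```

servo_tool(
  deltas=[
    {"slide": [0,-0.5,-0.1],"spin": -0.7},
    {"slide": [0,-0.8,-0.1],"spin": -0.7},
    {"slide": [0,-1,0],"spin": -0.6},
    {"slide": [-0.4,-1,0],"spin": 0},
    {"slide": [-0.4,-1,0],"spin": 0},
    {"slide": [-0.4,-1,0],"spin": 0},
    {"slide": [-0.4,-1,0],"spin": 0},
    {"slide": [-0.4,-1,0],"spin": 0},
    {"slide": [-0.4,-1,0],"spin": 0},
    {"slide": [0,-0.5,0],"spin": 0},
  ],
)

```text
time_s: 9.1
tcp_pos: [0.4297, 0.0902, 0.2111]
ee_rot: [[-0.999, 0.003, -0.043], [0.004, 1.0, -0.017], [0.043, -0.017, -0.999]]
wrist_force: [-0.1, 0.6, -1.6]
gripper_width: 0.177
```

servo_tool(
  deltas=[
    {"slide": [-0.4,-0.8,0.1],"spin": 0},
    {"slide": [-0.4,-0.8,0.2],"spin": 0},
    {"slide": [-0.4,-0.7,0.3],"spin": 0},
    {"slide": [-0.3,-0.3,0.3],"spin": 0},
    {"slide": [0,0,0],"spin": 0},
    {"slide": [0,0,0],"spin": 0},
  ],
)

```text
time_s: 9.7
tcp_pos: [0.4626, 0.0215, 0.1835]
ee_rot: [[-0.999, 0.006, -0.053], [0.007, 1.0, -0.018], [0.053, -0.018, -0.998]]
wrist_force: [-0.4, -0.5, -1.1]
gripper_width: 0.181
```

```bash
python3 -c "
from h import *
c=snap(['side','scene'],'6');crop(c['side'],220,80,120,140,'a.png',4);crop(c['scene'],180,120,80,140,'b.png',4)
cv2.imwrite('pics/ab6.png',np.hstack([cv2.imread('pics/a.png'),cv2.imread('pics/b.png')]))"
```

```text
9.8 [0.4627 0.0218 0.1838] [[-0.999, 0.005, -0.052], [0.006, 1.0, -0.018], [0.052, -0.018, -0.998]] [ 0.12  0.82 -0.86]
```

View pics/ab6.png

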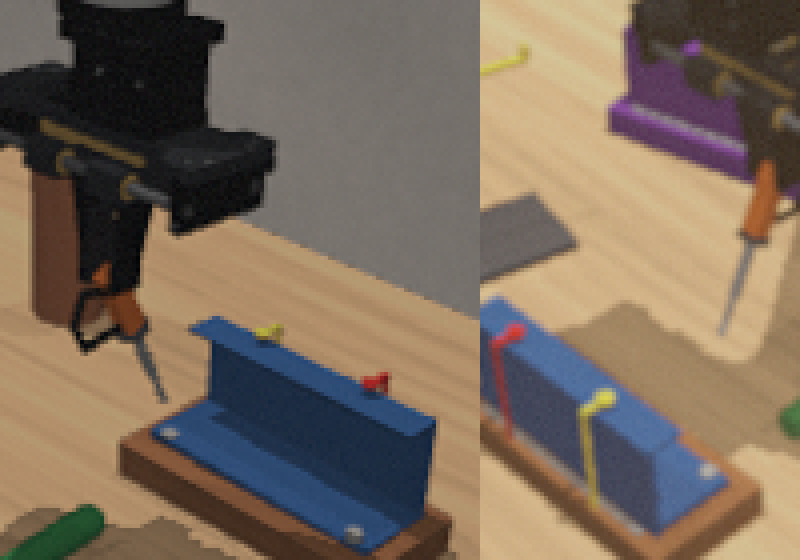

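```bash
python3 - <<'E'
from h import *
np.set_printoptions(precision=4,suppress=True)
S=load("scene6");D=load("side6");s=load("state6")
A=lambda x,y:(D,220+x/4-.4,80+y/4-.4)
B=lambda x,y:(S,180+(x-480)/4-.4,120+y/4-.4)
t=s["tcp"]; R=s["R"]
p,e=tri(A(165,400),B(723,332));print(p,e,R.T@(p-t)*1000)
p2,e=tri(A(133,333),B(754,236));print(p2,e)
d=p2-p;print(np.linalg.norm(d),np.degrees(np.arctan2(-d[0],d[2])),np.degrees(np.arctan2(d[1],d[2])))
# discs top in this frame
for n,a,b in [("y",(267,333),(602,398)),("r",(375,383),(514,334))]:
    print(n,tri(A(*a),B(*b)))
E
```

```text
[0.5145 0.0185 0.1072] [np.float64(0.0020350921137117363), np.float64(0.002035092113711747)] [-55.742   -1.618   73.8634]
[0.4809 0.0179 0.1722] [np.float64(0.0015456092827715907), np.float64(0.0015456092827714847)]
0.07323716782480473 27.301669737961127 -0.5425226494141381
y (array([0.6226, 0.0196, 0.1169]), [np.float64(0.0012032994032324783), np.float64(0.0012032994032325642)])
r (array([ 0.6233, -0.0752,  0.1163]), [np.float64(0.0017252539920142964), np.float64(0.0017252539920141552)])
```

servo_tool(
  deltas=[
    {"slide": [-0.6,0,0.3],"spin": 0},
    {"slide": [-0.6,0,0.45],"spin": 0},
    {"slide": [-0.6,0,0.45],"spin": 0},
    {"slide": [-0.6,0.05,0.45],"spin": 0},
    {"slide": [-0.6,0.05,0.4],"spin": 0},
    {"slide": [0,0,0],"spin": 0},
  ],
)

```text
time_s: 10.4
tcp_pos: [0.538, 0.0289, 0.1308]
ee_rot: [[-0.999, -0.003, -0.044], [-0.002, 1.0, -0.015], [0.045, -0.015, -0.999]]
wrist_force: [0.3, 0.4, -1.8]
gripper_width: 0.178
```

servo_tool(
  deltas=[
    {"slide": [0,-0.15,0.2],"spin": 0},
    {"slide": [0,-0.1,0.15],"spin": 0},
    {"slide": [0,0,0.1],"spin": 0},
    {"slide": [0,0,0],"spin": 0},
  ],
)

```text
time_s: 10.8
tcp_pos: [0.5362, 0.0232, 0.1206]
ee_rot: [[-0.999, -0.005, -0.043], [-0.004, 1.0, -0.014], [0.043, -0.014, -0.999]]
wrist_force: [0.5, -0.4, -1.8]
gripper_width: 0.178
```

```bash
python3 -c "
from h import *
c=snap(['side','scene'],'7');crop(c['side'],220,80,120,140,'a.png',4);crop(c['scene'],180,140,80,140,'b.png',4)
cv2.imwrite('pics/ab7.png',np.hstack([cv2.imread('pics/a.png'),cv2.imread('pics/b.png')]))"
```

```text
10.9 [0.5367 0.0233 0.121 ] [[-0.999, -0.005, -0.042], [-0.005, 1.0, -0.014], [0.042, -0.014, -0.999]] [-0.21  0.28 -0.76]
```

View pics/ab7.png

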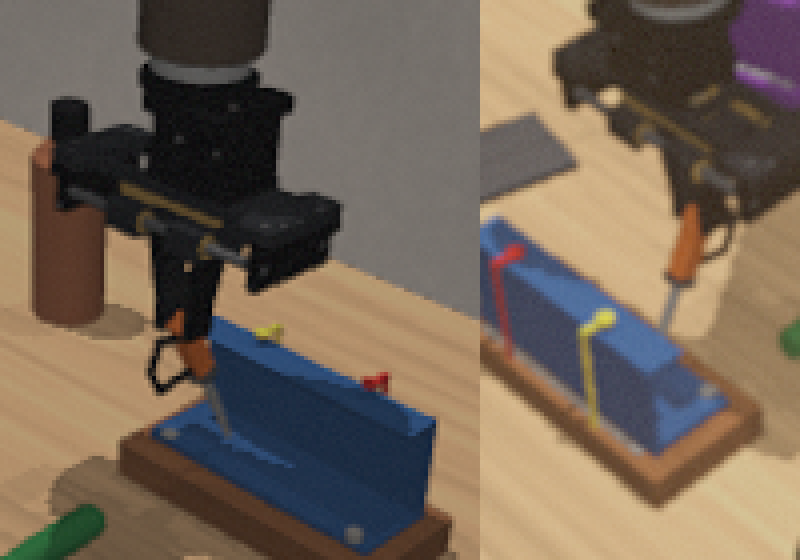

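servo_tool(
  deltas=[
    {"slide": [0,-0.03,0.1],"spin": 0},
    {"slide": [0,-0.03,0.1],"spin": 0},
    {"slide": [0,0,0.08],"spin": 0},
  ],
)

```text
time_s: 11.2
tcp_pos: [0.5368, 0.0217, 0.1146]
ee_rot: [[-0.999, -0.005, -0.04], [-0.005, 1.0, -0.014], [0.04, -0.013, -0.999]]
wrist_force: [0.0, 0.2, -1.1]
gripper_width: 0.174
```

servo_tool(
  deltas=[
    {"slide": [0,0,0.08],"spin": 0},
    {"slide": [0,0,0.08],"spin": 0},
  ],
)

```text
time_s: 11.4
tcp_pos: [0.5358, 0.021, 0.1129]
ee_rot: [[-0.999, -0.007, -0.042], [-0.006, 1.0, -0.016], [0.042, -0.015, -0.999]]
wrist_force: [-6.1, 0.9, 13.2]
gripper_width: 0.178
```

servo_tool(
  deltas=[
    {"slide": [0,0,0.08],"spin": 0},
    {"slide": [0,0,0.08],"spin": 0},
  ],
)

```text
time_s: 11.6
tcp_pos: [0.5358, 0.0207, 0.1129]
ee_rot: [[-0.999, -0.008, -0.04], [-0.008, 1.0, -0.017], [0.04, -0.016, -0.999]]
wrist_force: [-4.2, 0.2, 8.9]
gripper_width: 0.178
```

servo_tool(
  deltas=[
    {"slide": [0.08,0.02,0.05],"spin": 0},
    {"slide": [0.08,0.02,0.05],"spin": 0},
    {"slide": [0.08,0,0.05],"spin": 0},
  ],
)

```text
time_s: 11.9
tcp_pos: [0.5324, 0.0221, 0.1117]
ee_rot: [[-0.999, -0.01, -0.032], [-0.009, 1.0, -0.016], [0.033, -0.015, -0.999]]
wrist_force: [0.1, -1.1, 2.1]
gripper_width: 0.182
```

servo_tool(
  deltas=[
    {"slide": [0.1,0,0.07],"spin": 0},
    {"slide": [0.1,0,0.07],"spin": 0},
    {"slide": [0.1,0,0.08],"spin": 0},
    {"slide": [0.1,0,0.08],"spin": 0},
  ],
)

```text
time_s: 12.3
tcp_pos: [0.5221, 0.0218, 0.1052]
ee_rot: [[-0.999, -0.01, -0.031], [-0.01, 1.0, -0.016], [0.031, -0.016, -0.999]]
wrist_force: [-1.7, -0.1, 4.0]
gripper_width: 0.181
```

```bash
python3 -c "
from h import *
c=snap(['side','scene'],'8');crop(c['side'],220,80,120,140,'a.png',4);crop(c['scene'],180,140,80,140,'b.png',4)
cv2.imwrite('pics/ab8.png',np.hstack([cv2.imread('pics/a.png'),cv2.imread('pics/b.png')]))"
```

```text
12.4 [0.5217 0.0217 0.1049] [[-0.999, -0.01, -0.032], [-0.01, 1.0, -0.016], [0.032, -0.016, -0.999]] [-2.41  0.49  3.94]
```

View pics/ab8.png

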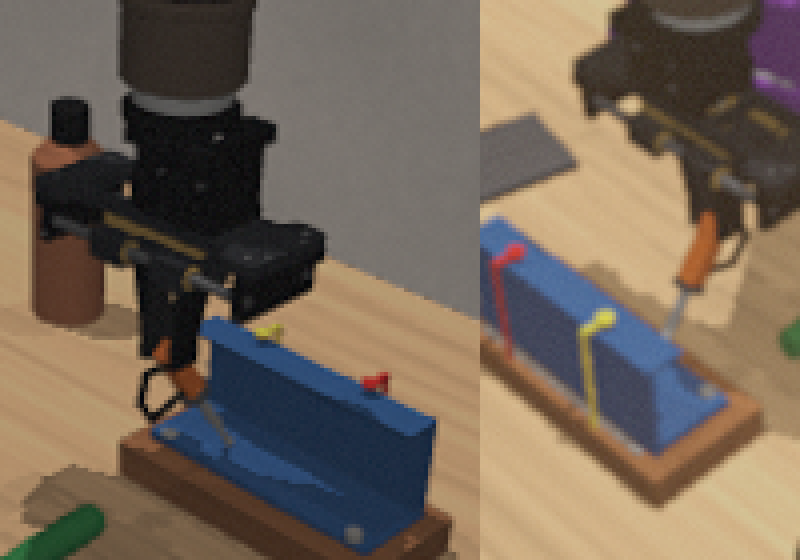

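servo_tool(
  deltas=[
    {"slide": [-0.2,0,0],"spin": 0},
    {"slide": [-0.2,0,0],"spin": 0},
    {"slide": [-0.2,0,0],"spin": 0},
    {"slide": [-0.2,0,0],"spin": 0},
  ],
)

```text
time_s: 12.8
tcp_pos: [0.5284, 0.0191, 0.1089]
ee_rot: [[-0.998, -0.012, -0.061], [-0.011, 1.0, -0.024], [0.061, -0.023, -0.998]]
wrist_force: [-10.2, 0.5, 16.7]
gripper_width: 0.181
```

servo_tool(
  deltas=[
    {"slide": [0,0,-0.2],"spin": 0},
    {"slide": [0,0.05,-0.15],"spin": 0},
    {"slide": [0,0,0],"spin": 0},
  ],
)

```text
time_s: 13.1
tcp_pos: [0.5274, 0.0208, 0.1159]
ee_rot: [[-0.998, -0.011, -0.065], [-0.01, 1.0, -0.023], [0.065, -0.023, -0.998]]
wrist_force: [-0.1, 0.0, -1.7]
gripper_width: 0.18
```

```bash
python3 -c "
from h import *
c=snap(['side','scene'],'9');crop(c['side'],220,80,120,140,'a.png',4);crop(c['scene'],180,140,80,140,'b.png',4)
cv2.imwrite('pics/ab9.png',np.hstack([cv2.imread('pics/a.png'),cv2.imread('pics/b.png')]))"
```

```text
13.2 [0.527  0.0206 0.1155] [[-0.998, -0.011, -0.066], [-0.01, 1.0, -0.024], [0.067, -0.023, -0.998]] [ 1.1   0.37 -1.09]
```

View pics/ab9.png

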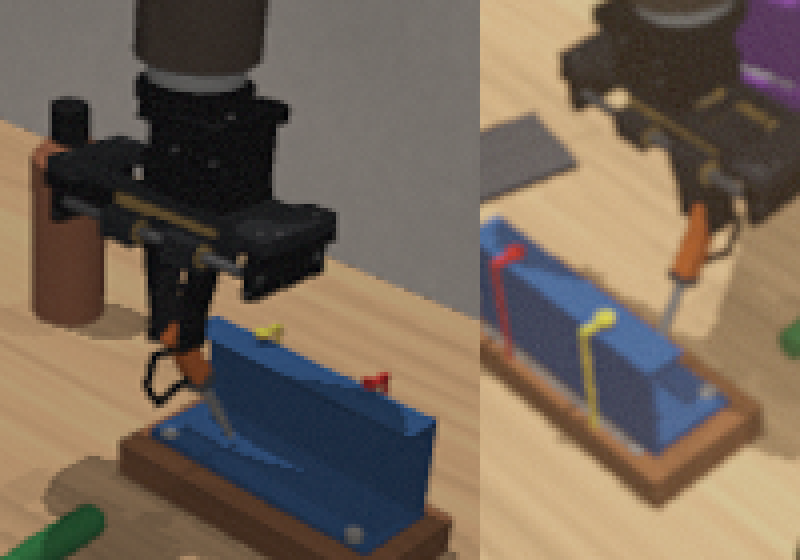

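servo_tool(
  deltas=[
    {"slide": [0.05,0,0.15],"spin": 0},
    {"slide": [0.1,0,0.1],"spin": 0},
    {"slide": [0.1,0,0.08],"spin": 0},
    {"slide": [0.1,0,0.08],"spin": 0},
    {"slide": [0.1,0,0.08],"spin": 0},
  ],
)

```text
time_s: 13.7
tcp_pos: [0.516, 0.0202, 0.1041]
ee_rot: [[-0.998, -0.012, -0.062], [-0.011, 1.0, -0.024], [0.063, -0.023, -0.998]]
wrist_force: [-0.8, 0.2, 1.9]
gripper_width: 0.181
```

servo_tool(
  deltas=[
    {"slide": [0.12,0,0.1],"spin": 0},
    {"slide": [0.12,0,0.1],"spin": 0},
    {"slide": [0.12,0,0.1],"spin": 0},
  ],
)

```text
time_s: 14.0
tcp_pos: [0.5069, 0.0203, 0.0974]
ee_rot: [[-0.998, -0.012, -0.059], [-0.011, 1.0, -0.023], [0.059, -0.022, -0.998]]
wrist_force: [0.4, -0.2, 1.6]
gripper_width: 0.176
```

servo_tool(
  deltas=[
    {"slide": [0,0,-0.2],"spin": 0},
    {"slide": [0,0,-0.1],"spin": 0},
    {"slide": [0,0,0],"spin": 0},
  ],
)

```text
time_s: 14.3
tcp_pos: [0.5045, 0.02, 0.1033]
ee_rot: [[-0.998, -0.012, -0.065], [-0.01, 1.0, -0.024], [0.066, -0.023, -0.998]]
wrist_force: [0.4, 0.2, -0.5]
gripper_width: 0.177
```

```bash
python3 -c "
from h import *
c=snap(['side','scene'],'10');crop(c['side'],240,130,80,80,'a.png',5);crop(c['scene'],190,180,80,80,'b.png',5)
cv2.imwrite('pics/ab10.png',np.hstack([cv2.imread('pics/a.png'),cv2.imread('pics/b.png')]))"
```

```text
14.4 [0.5045 0.02   0.1031] [[-0.998, -0.012, -0.065], [-0.01, 1.0, -0.024], [0.065, -0.023, -0.998]] [-0.78 -0.04 -1.33]
```

View pics/ab10.png

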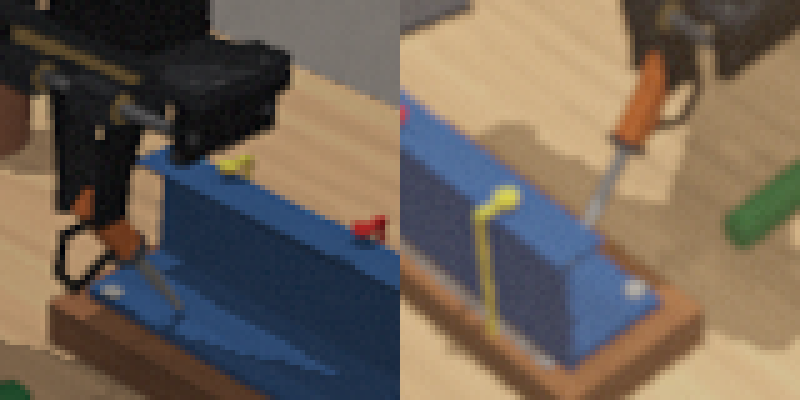

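```bash
python3 - <<'E'
from h import *
np.set_printoptions(precision=4,suppress=True)
D=load("side10");s=load("state10");R=s["R"];t=s["tcp"]
p=plane(D,240+180/5-.4,130+306/5-.4,.043);print(p)
y=plane(D,240+236/5-.4,130+163/5-.4,.12);print("yellow by side",y)
for th in (40,43,46):
    a=np.radians(th); g=t+R@[0,0,-.0187]; print(th,g+.1052*np.array([np.sin(a),0,-np.cos(a)]))
E
```

```text
[0.5801 0.0158 0.043 ]
yellow by side [0.6233 0.0172 0.12  ]
40 [0.5734 0.0204 0.0412]
43 [0.5775 0.0204 0.0449]
46 [0.5814 0.0204 0.0487]
```

servo_tool(
  deltas=[
    {"slide": [-0.25,0.02,-0.03],"spin": 0},
    {"slide": [-0.25,0.02,-0.03],"spin": 0},
    {"slide": [-0.25,0.02,-0.03],"spin": 0},
    {"slide": [-0.25,0,-0.03],"spin": 0},
    {"slide": [-0.2,0,-0.02],"spin": 0},
    {"slide": [0,0,0],"spin": 0},
  ],
)

```text
time_s: 15.0
tcp_pos: [0.5377, 0.0219, 0.1037]
ee_rot: [[-0.998, -0.011, -0.067], [-0.01, 1.0, -0.024], [0.067, -0.024, -0.997]]
wrist_force: [-0.8, -0.2, -1.7]
gripper_width: 0.175
```

servo_tool(
  deltas=[
    {"slide": [-0.1,0,0],"spin": 0},
    {"slide": [-0.1,0,0],"spin": 0},
    {"slide": [-0.1,0,0],"spin": 0},
  ],
)

```text
time_s: 15.3
tcp_pos: [0.5451, 0.0219, 0.103]
ee_rot: [[-0.998, -0.011, -0.068], [-0.01, 1.0, -0.024], [0.068, -0.024, -0.997]]
wrist_force: [-0.9, 0.3, -1.7]
gripper_width: 0.181
```

servo_tool(
  deltas=[
    {"slide": [-0.08,0,0],"spin": 0},
    {"slide": [-0.08,0,0],"spin": 0},
  ],
)

```text
time_s: 15.5
tcp_pos: [0.5475, 0.0216, 0.1025]
ee_rot: [[-0.997, -0.011, -0.072], [-0.009, 1.0, -0.025], [0.072, -0.025, -0.997]]
wrist_force: [-2.8, 0.3, 0.4]
gripper_width: 0.178
```

servo_tool(
  deltas=[
    {"slide": [-0.06,0,0.02],"spin": 0},
    {"slide": [-0.06,0,0.02],"spin": 0},
  ],
)

```text
time_s: 15.7
tcp_pos: [0.5471, 0.0208, 0.1019]
ee_rot: [[-0.997, -0.011, -0.079], [-0.009, 1.0, -0.027], [0.08, -0.026, -0.996]]
wrist_force: [-6.3, 1.5, 6.9]
gripper_width: 0.181
```

```bash
python3 -c "
from h import *
c=snap(['side','scene'],'11');crop(c['side'],240,130,80,80,'a.png',5);crop(c['scene'],190,180,80,80,'b.png',5)
cv2.imwrite('pics/ab11.png',np.hstack([cv2.imread('pics/a.png'),cv2.imread('pics/b.png')]))"
```

```text
15.8 [0.5473 0.0209 0.102 ] [[-0.997, -0.011, -0.079], [-0.009, 1.0, -0.027], [0.079, -0.026, -0.997]] [-6.15  1.25  4.86]
```

View pics/ab11.png

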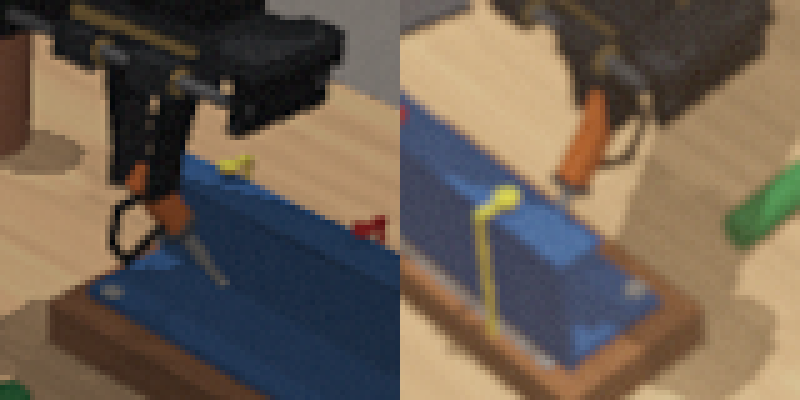

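```bash
python3 - <<'E'
from h import *
np.set_printoptions(precision=4,suppress=True)
D=load("side11");s=load("state11");R=s["R"];t=s["tcp"]
print(plane(D,240+224/5-.4,130+282/5-.4,.040))
# seam corner pixel: project nominal seam at several x with side bias ignored
D10=load("side0")
for y in (.0174,.0214): print(proj(D,[.6233,y,.039]), [(proj(D,[.6233,y,.039])-[240,130]+.4)*5])
for th in (38,40,43):
    a=np.radians(th); g=t+R@[0,0,-.0187]; print(th,g+.1052*np.array([np.sin(a),0,-np.cos(a)]))
E
```

```text
[0.622 0.018 0.04 ]
[284.8203 186.2104] [array([226.1013, 283.0518])]
[283.7875 185.683 ] [array([220.9377, 280.4149])]
38 [0.6135 0.0214 0.0378]
40 [0.6164 0.0214 0.0401]
43 [0.6205 0.0214 0.0437]
```

servo_tool(
  deltas=[
    {"slide": [-0.04,-0.06,0.03],"spin": 0},
    {"slide": [-0.04,-0.08,0.03],"spin": 0},
    {"slide": [-0.04,-0.1,0.03],"spin": 0},
  ],
)

```text
time_s: 16.1
tcp_pos: [0.5474, 0.0162, 0.102]
ee_rot: [[-0.996, -0.014, -0.083], [-0.012, 1.0, -0.025], [0.084, -0.024, -0.996]]
wrist_force: [-5.0, 2.9, 5.3]
gripper_width: 0.177
```

servo_tool(
  deltas=[
    {"slide": [-0.02,-0.1,0.02],"spin": 0},
    {"slide": [-0.02,-0.1,0.02],"spin": 0},
    {"slide": [-0.02,-0.1,0.02],"spin": 0},
    {"slide": [-0.02,-0.1,0.02],"spin": 0},
  ],
)

```text
time_s: 16.5
tcp_pos: [0.5495, 0.0103, 0.1032]
ee_rot: [[-0.997, -0.019, -0.08], [-0.018, 1.0, -0.019], [0.08, -0.017, -0.997]]
wrist_force: [-3.5, 3.9, 3.2]
gripper_width: 0.181
```

servo_tool(
  deltas=[
    {"slide": [-0.025,-0.12,0.02],"spin": 0.03},
    {"slide": [-0.025,-0.12,0.02],"spin": 0.03},
    {"slide": [-0.025,-0.12,0.02],"spin": 0.03},
    {"slide": [-0.025,-0.12,0.02],"spin": 0.03},
  ],
)

```text
time_s: 16.9
tcp_pos: [0.5527, 0.0025, 0.1045]
ee_rot: [[-0.997, -0.008, -0.075], [-0.007, 1.0, -0.012], [0.075, -0.012, -0.997]]
wrist_force: [-2.2, 3.8, 2.2]
gripper_width: 0.182
```

```bash
python3 -c "
from h import *
c=snap(['side','scene','wrist'],'12');crop(c['side'],240,130,80,80,'a.png',5);crop(c['scene'],190,180,80,80,'b.png',5)
cv2.imwrite('pics/ab12.png',np.hstack([cv2.imread('pics/a.png'),cv2.imread('pics/b.png')]))"
```

```text
17.05 [0.5526 0.0021 0.1044] [[-0.997, -0.007, -0.076], [-0.006, 1.0, -0.013], [0.076, -0.012, -0.997]] [-4.83  3.33  4.94]
```

View pics/ab12.png

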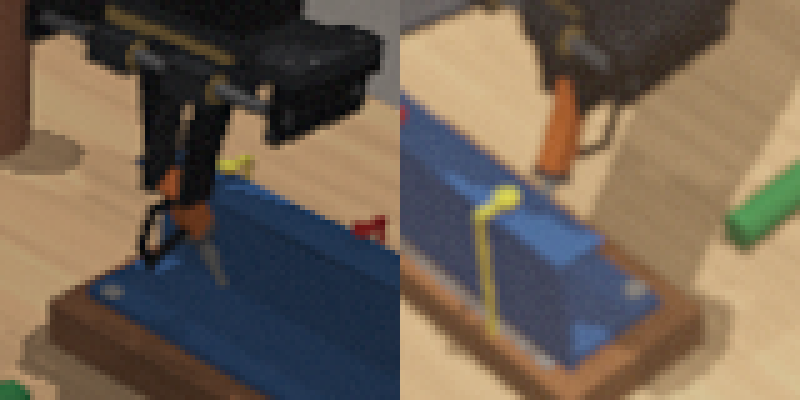

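View pics/wrist12.png

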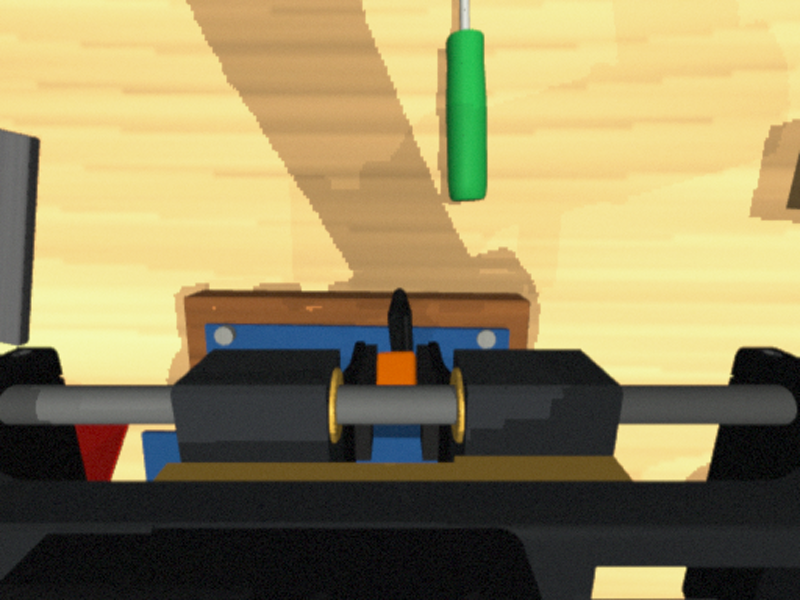

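servo_tool(
  deltas=[
    {"slide": [0,0.12,0],"spin": 0},
    {"slide": [0,0.12,0],"spin": 0},
    {"slide": [0,0.12,0],"spin": 0},
    {"slide": [0,0.12,0],"spin": 0},
  ],
)

```text
time_s: 17.45
tcp_pos: [0.5507, 0.0131, 0.1046]
ee_rot: [[-0.997, -0.006, -0.08], [-0.005, 1.0, -0.017], [0.08, -0.016, -0.997]]
wrist_force: [-3.9, -1.6, 2.2]
gripper_width: 0.182
```

```bash
python3 -c "
from h import *
c=snap(['side'],'13');crop(c['side'],240,130,80,80,'ab13.png',6)"
```

```text
17.5 [0.5508 0.0134 0.1045] [[-0.997, -0.007, -0.08], [-0.005, 1.0, -0.016], [0.08, -0.016, -0.997]] [-3.88 -1.41  3.21]
```

View pics/ab13.png

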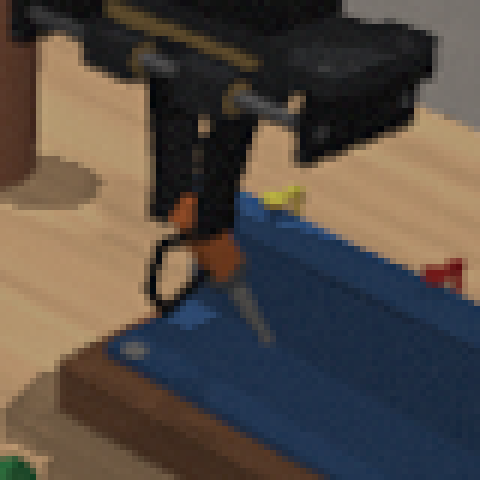

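servo_tool(
  deltas=[
    {"slide": [0.03,0,-0.01],"spin": 0},
    {"slide": [0.02,0,-0.01],"spin": 0},
  ],
)

```text
time_s: 17.7
tcp_pos: [0.5502, 0.0132, 0.1044]
ee_rot: [[-0.997, -0.006, -0.078], [-0.005, 1.0, -0.017], [0.079, -0.016, -0.997]]
wrist_force: [-1.5, -0.5, 1.9]
gripper_width: 0.176
```

servo_tool(
  deltas=[
    {"slide": [0,0,-0.03],"spin": 0},
    {"slide": [0,-0.04,-0.02],"spin": 0},
  ],
)

```text
time_s: 17.9
tcp_pos: [0.551, 0.0124, 0.105]
ee_rot: [[-0.997, -0.006, -0.077], [-0.005, 1.0, -0.016], [0.077, -0.016, -0.997]]
wrist_force: [-1.6, -0.3, -0.8]
gripper_width: 0.181
```

servo_tool(
  deltas=[
    {"slide": [0,-0.06,0],"spin": 0},
    {"slide": [0,-0.06,0],"spin": 0},
    {"slide": [0,-0.06,0],"spin": 0},
    {"slide": [0,-0.06,0],"spin": 0},
  ],
)

```text
time_s: 18.3
tcp_pos: [0.5519, 0.0077, 0.105]
ee_rot: [[-0.997, -0.007, -0.075], [-0.006, 1.0, -0.013], [0.075, -0.013, -0.997]]
wrist_force: [-2.0, 2.9, 0.6]
gripper_width: 0.18
```

```bash
python3 -c "
from h import *
c=snap(['side'],'14');crop(c['side'],240,130,80,80,'ab14.png',6)"
```

```text
18.35 [0.5519 0.0075 0.105 ] [[-0.997, -0.007, -0.075], [-0.006, 1.0, -0.013], [0.075, -0.013, -0.997]] [-1.52  1.46  0.32]
```

View pics/ab14.png

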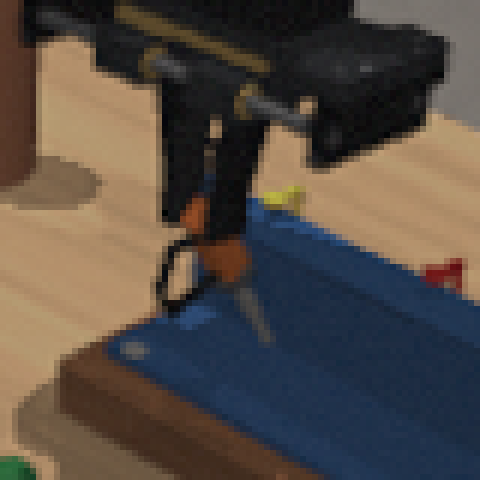

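servo_tool(
  deltas=[
    {"slide": [0.01,-0.06,-0.01],"spin": 0},
    {"slide": [0.01,-0.06,-0.01],"spin": 0},
    {"slide": [0,-0.06,-0.01],"spin": 0},
  ],
)

```text
time_s: 18.65
tcp_pos: [0.5515, 0.0027, 0.1055]
ee_rot: [[-0.997, -0.007, -0.075], [-0.006, 1.0, -0.013], [0.075, -0.013, -0.997]]
wrist_force: [-0.5, 0.8, -1.5]
gripper_width: 0.178
```

```bash
python3 -c "
from h import *
c=snap(['side'],'15');crop(c['side'],240,130,80,80,'ab15.png',6)"
```

```text
18.7 [0.5514 0.0024 0.1055] [[-0.997, -0.006, -0.075], [-0.005, 1.0, -0.014], [0.075, -0.013, -0.997]] [-0.5   0.28 -1.  ]
```

View pics/ab15.png

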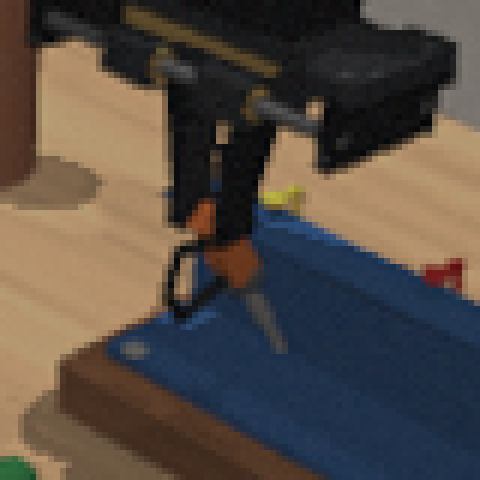

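```bash
cat > tip.py <<'E'
from h import *
import sys
def tip(u,v,s,tag):
    D=load("side"+tag); p=plane(D,240+u/s-.4,130+v/s-.4,.040); return p
if __name__=="__main__":
    a=sys.argv; p=tip(float(a[1]),float(a[2]),float(a[3]),a[4]); print("x %.4f y(corr) %.4f  along from yellow %.4f"%(p[0],p[1]+.004,.0214-(p[1]+.004)))
E
python3 tip.py 268 341 6 13; python3 tip.py 279 348 6 15; python3 -c "
from h import *
D=load('side6')
print(plane(D,220+375/4-.4,80+383/4-.4,.12),plane(D,220+267/4-.4,80+333/4-.4,.12))"
```

```text
x 0.6199 y(corr) 0.0208  along from yellow 0.0006
x 0.6190 y(corr) 0.0129  along from yellow 0.0085
[ 0.61991169 -0.07948073  0.12      ] [0.61943486 0.01565281 0.12      ]
```

servo_tool(
  deltas=[
    {"slide": [-0.03,-0.02,0.03],"spin": 0},
    {"slide": [-0.02,0,0.02],"spin": 0},
  ],
)

```text
time_s: 18.9
tcp_pos: [0.5514, 0.001, 0.1046]
ee_rot: [[-0.997, -0.006, -0.078], [-0.005, 1.0, -0.015], [0.078, -0.014, -0.997]]
wrist_force: [-4.7, 0.7, 4.3]
gripper_width: 0.182
```

servo_tool(
  deltas=[
    {"slide": [0.03,-0.04,-0.03],"spin": 0},
    {"slide": [0,-0.08,-0.01],"spin": 0},
    {"slide": [0,-0.08,0],"spin": 0},
    {"slide": [0,-0.08,0],"spin": 0},
  ],
)

```text
time_s: 19.3
tcp_pos: [0.5517, -0.0061, 0.1053]
ee_rot: [[-0.997, -0.006, -0.076], [-0.005, 1.0, -0.014], [0.076, -0.014, -0.997]]
wrist_force: [-0.7, -0.3, -0.9]
gripper_width: 0.183
```

```bash
python3 -c "
from h import *
c=snap(['side'],'16');crop(c['side'],240,130,80,80,'ab16.png',6)"
```

```text
19.35 [ 0.5516 -0.0064  0.1053] [[-0.997, -0.006, -0.076], [-0.005, 1.0, -0.014], [0.076, -0.014, -0.997]] [-1.37  0.12 -1.98]
```

View pics/ab16.png

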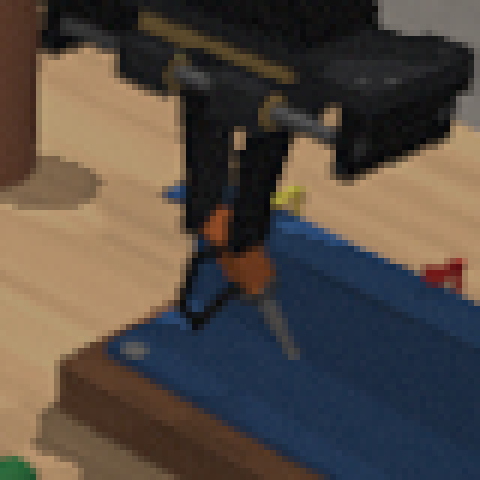

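```bash
python3 tip.py 293 355 6 16
```

```text
x 0.6191 y(corr) 0.0041  along from yellow 0.0173
```

servo_tool(
  deltas=[
    {"slide": [-0.02,0,0.025],"spin": 0},
    {"slide": [-0.01,0,0.015],"spin": 0},
  ],
)

```text
time_s: 19.55
tcp_pos: [0.5514, -0.0071, 0.1046]
ee_rot: [[-0.997, -0.006, -0.079], [-0.005, 1.0, -0.015], [0.079, -0.015, -0.997]]
wrist_force: [-3.6, -0.5, 2.9]
gripper_width: 0.18
```

servo_tool(
  deltas=[
    {"slide": [0.015,-0.08,-0.025],"spin": 0},
    {"slide": [0,-0.08,0],"spin": 0},
    {"slide": [0,-0.08,0],"spin": 0},
    {"slide": [0,-0.08,0],"spin": 0},
    {"slide": [0,-0.08,0],"spin": 0},
  ],
)

```text
time_s: 20.05
tcp_pos: [0.5519, -0.0169, 0.1049]
ee_rot: [[-0.997, -0.006, -0.077], [-0.005, 1.0, -0.014], [0.077, -0.014, -0.997]]
wrist_force: [-2.5, 1.0, -0.3]
gripper_width: 0.181
```

```bash
python3 -c "
from h import *
c=snap(['side'],'17');crop(c['side'],240,130,80,80,'ab17.png',6)"
```

```text
20.1 [ 0.5519 -0.0172  0.1049] [[-0.997, -0.006, -0.077], [-0.005, 1.0, -0.014], [0.077, -0.014, -0.997]] [-1.17  1.05 -1.16]
```

View pics/ab17.png

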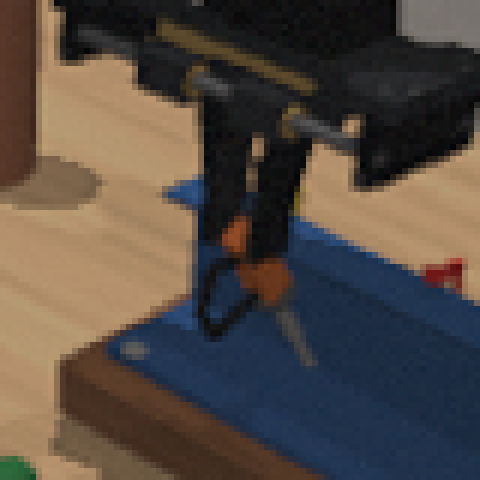

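```bash
python3 tip.py 310 364 6 17
```

```text
x 0.6189 y(corr) -0.0068  along from yellow 0.0282
```

servo_tool(
  deltas=[
    {"slide": [-0.01,0.02,0.03],"spin": 0},
    {"slide": [0,0.01,0.02],"spin": 0},
  ],
)

```text
time_s: 20.3
tcp_pos: [0.5511, -0.0171, 0.1042]
ee_rot: [[-0.997, -0.006, -0.079], [-0.005, 1.0, -0.015], [0.079, -0.015, -0.997]]
wrist_force: [-2.6, 0.1, 1.2]
gripper_width: 0.178
```

servo_tool(
  deltas=[
    {"slide": [0,0.1,-0.02],"spin": 0},
    {"slide": [0,0.1,0],"spin": 0},
    {"slide": [0,0.06,0],"spin": 0},
    {"slide": [-0.02,0,0.03],"spin": 0},
    {"slide": [-0.01,0,0.02],"spin": 0},
  ],
)

```text
time_s: 20.8
tcp_pos: [0.5506, -0.0118, 0.1042]
ee_rot: [[-0.997, -0.005, -0.082], [-0.004, 1.0, -0.019], [0.082, -0.018, -0.996]]
wrist_force: [-3.6, -0.9, 4.0]
gripper_width: 0.18
```

```bash
python3 -c "
from h import *
c=snap(['side'],'18');crop(c['side'],240,130,80,80,'ab18.png',6)"
```

```text
20.85 [ 0.5507 -0.0118  0.1042] [[-0.997, -0.005, -0.082], [-0.004, 1.0, -0.018], [0.082, -0.018, -0.997]] [-5.15 -1.42  3.93]
```

View pics/ab18.png

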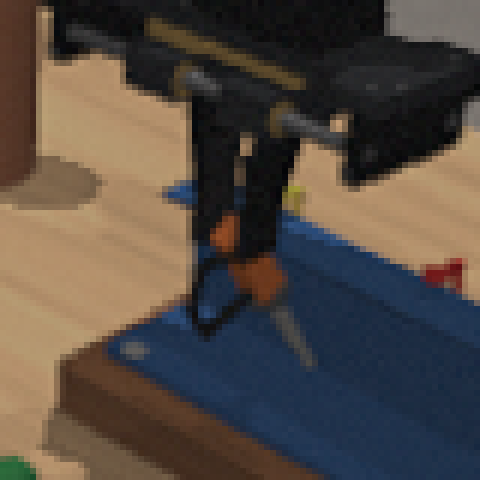

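servo_tool(
  deltas=[
    {"slide": [0.02,-0.1,-0.03],"spin": 0},
    {"slide": [0,-0.1,0],"spin": 0},
    {"slide": [0,-0.1,0],"spin": 0},
    {"slide": [0,-0.08,0],"spin": 0},
    {"slide": [0,-0.06,0],"spin": 0},
  ],
)

```text
time_s: 21.35
tcp_pos: [0.5523, -0.0203, 0.1047]
ee_rot: [[-0.997, -0.007, -0.076], [-0.006, 1.0, -0.013], [0.076, -0.012, -0.997]]
wrist_force: [-2.7, 3.4, 1.6]
gripper_width: 0.182
```

```bash
python3 -c "
from h import *
c=snap(['side'],'19');crop(c['side'],240,130,80,80,'ab19.png',6)"
```

```text
21.4 [ 0.5522 -0.0204  0.1047] [[-0.997, -0.007, -0.076], [-0.006, 1.0, -0.013], [0.076, -0.012, -0.997]] [-2.59  3.84  1.59]
```

View pics/ab19.png

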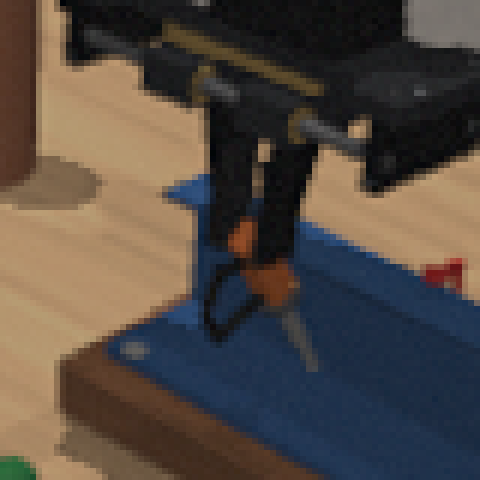

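servo_tool(
  deltas=[
    {"slide": [0.01,-0.04,-0.03],"spin": 0},
    {"slide": [0,-0.06,0],"spin": 0},
    {"slide": [0,-0.06,0],"spin": 0},
  ],
)

```text
time_s: 21.7
tcp_pos: [0.5521, -0.0247, 0.1049]
ee_rot: [[-0.997, -0.007, -0.077], [-0.006, 1.0, -0.013], [0.077, -0.013, -0.997]]
wrist_force: [-1.2, 1.5, 0.1]
gripper_width: 0.18
```

```bash
python3 -c "
from h import *
c=snap(['side'],'20');crop(c['side'],240,130,80,80,'ab20.png',6)"
```

```text
21.75 [ 0.552  -0.0249  0.1049] [[-0.997, -0.007, -0.077], [-0.006, 1.0, -0.013], [0.077, -0.013, -0.997]] [-2.08  0.47  0.39]
```

View pics/ab20.png

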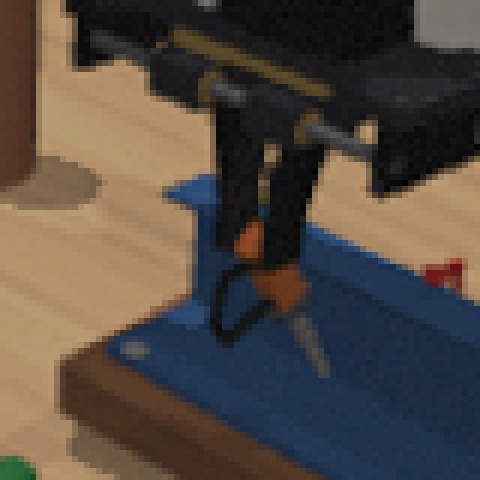

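```bash
python3 tip.py 324 373 6 20
```

```text
x 0.6176 y(corr) -0.0166  along from yellow 0.0380
```

servo_tool(
  deltas=[
    {"slide": [0,-0.07,0],"spin": 0},
    {"slide": [0,-0.07,0],"spin": 0},
    {"slide": [0,-0.07,0],"spin": 0},
  ],
)

```text
time_s: 22.05
tcp_pos: [0.5521, -0.0305, 0.1048]
ee_rot: [[-0.997, -0.007, -0.077], [-0.006, 1.0, -0.013], [0.077, -0.012, -0.997]]
wrist_force: [-1.3, 1.7, -0.1]
gripper_width: 0.183
```

servo_tool(
  deltas=[
    {"slide": [0,-0.07,0],"spin": 0},
    {"slide": [0,-0.07,0],"spin": 0},
    {"slide": [0,-0.07,0],"spin": 0},
  ],
)

```text
time_s: 22.35
tcp_pos: [0.5521, -0.0363, 0.1048]
ee_rot: [[-0.997, -0.007, -0.077], [-0.006, 1.0, -0.013], [0.077, -0.013, -0.997]]
wrist_force: [-1.6, 1.0, -0.2]
gripper_width: 0.18
```

servo_tool(
  deltas=[
    {"slide": [0,-0.07,0],"spin": 0},
    {"slide": [0,-0.07,0],"spin": 0},
    {"slide": [0,-0.07,0],"spin": 0},
  ],
)

```text
time_s: 22.65
tcp_pos: [0.552, -0.0424, 0.1047]
ee_rot: [[-0.997, -0.006, -0.077], [-0.005, 1.0, -0.013], [0.077, -0.013, -0.997]]
wrist_force: [-1.5, 0.6, -0.4]
gripper_width: 0.178
```

servo_tool(
  deltas=[
    {"slide": [0,-0.07,0],"spin": 0},
    {"slide": [0,-0.07,0],"spin": 0},
    {"slide": [0,-0.07,0],"spin": 0},
  ],
)

```text
time_s: 22.95
tcp_pos: [0.5519, -0.0484, 0.1046]
ee_rot: [[-0.997, -0.006, -0.078], [-0.005, 1.0, -0.014], [0.078, -0.013, -0.997]]
wrist_force: [-1.1, 1.4, -0.8]
gripper_width: 0.18
```

```bash
python3 -c "
from h import *
c=snap(['side'],'21');crop(c['side'],240,130,80,80,'ab21.png',6)"
```

```text
23.0 [ 0.5519 -0.0486  0.1046] [[-0.997, -0.006, -0.078], [-0.005, 1.0, -0.014], [0.078, -0.013, -0.997]] [-1.57  0.74 -0.84]
```

View pics/ab21.png

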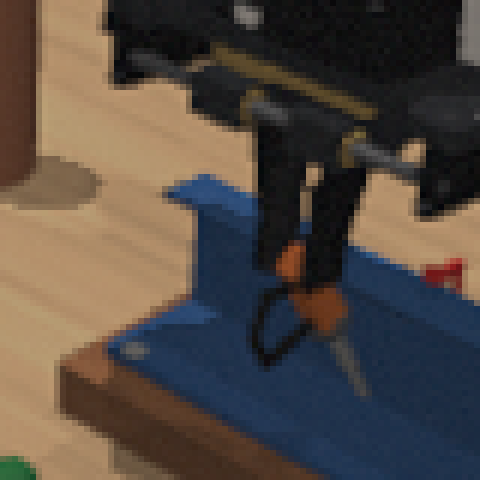

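```bash
python3 tip.py 364 393 6 21
```

```text
x 0.6180 y(corr) -0.0408  along from yellow 0.0622
```

servo_tool(
  deltas=[
    {"slide": [-0.01,-0.07,0.015],"spin": 0},
    {"slide": [0,-0.07,0.01],"spin": 0},
    {"slide": [0,-0.07,0],"spin": 0},
  ],
)

```text
time_s: 23.3
tcp_pos: [0.5521, -0.0538, 0.1043]
ee_rot: [[-0.997, -0.006, -0.078], [-0.005, 1.0, -0.013], [0.078, -0.013, -0.997]]
wrist_force: [-1.8, 1.8, -0.1]
gripper_width: 0.181
```

servo_tool(
  deltas=[
    {"slide": [0,-0.07,0],"spin": 0},
    {"slide": [0,-0.07,0.005],"spin": 0},
    {"slide": [0,-0.07,0],"spin": 0},
  ],
)

```text
time_s: 23.6
tcp_pos: [0.5521, -0.0593, 0.1043]
ee_rot: [[-0.997, -0.007, -0.078], [-0.006, 1.0, -0.013], [0.078, -0.013, -0.997]]
wrist_force: [-1.6, 1.6, 0.3]
gripper_width: 0.18
```

servo_tool(
  deltas=[
    {"slide": [0,-0.07,0],"spin": 0},
    {"slide": [0,-0.07,0],"spin": 0},
    {"slide": [0,-0.07,0.005],"spin": 0},
    {"slide": [0,-0.07,0],"spin": 0},
  ],
)

```text
time_s: 24.0
tcp_pos: [0.552, -0.067, 0.1041]
ee_rot: [[-0.997, -0.006, -0.078], [-0.005, 1.0, -0.013], [0.078, -0.013, -0.997]]
wrist_force: [-1.3, 2.0, -1.3]
gripper_width: 0.181
```

servo_tool(
  deltas=[
    {"slide": [0,-0.07,0.005],"spin": 0},
    {"slide": [0,-0.07,0.005],"spin": 0},
    {"slide": [0,-0.07,0.005],"spin": 0},
  ],
)

```text
time_s: 24.3
tcp_pos: [0.552, -0.0727, 0.1038]
ee_rot: [[-0.997, -0.007, -0.078], [-0.006, 1.0, -0.013], [0.078, -0.013, -0.997]]
wrist_force: [-2.1, 3.0, 0.2]
gripper_width: 0.184
```

```bash
python3 -c "
from h import *
c=snap(['side','scene'],'22');crop(c['side'],260,140,80,80,'a.png',5);crop(c['scene'],150,160,80,80,'b.png',5)
cv2.imwrite('pics/ab22.png',np.hstack([cv2.imread('pics/a.png'),cv2.imread('pics/b.png')]))"
```

```text
24.4 [ 0.5519 -0.0729  0.1038] [[-0.997, -0.006, -0.078], [-0.005, 1.0, -0.013], [0.078, -0.013, -0.997]] [-1.92  2.95 -0.18]
```

View pics/ab22.png

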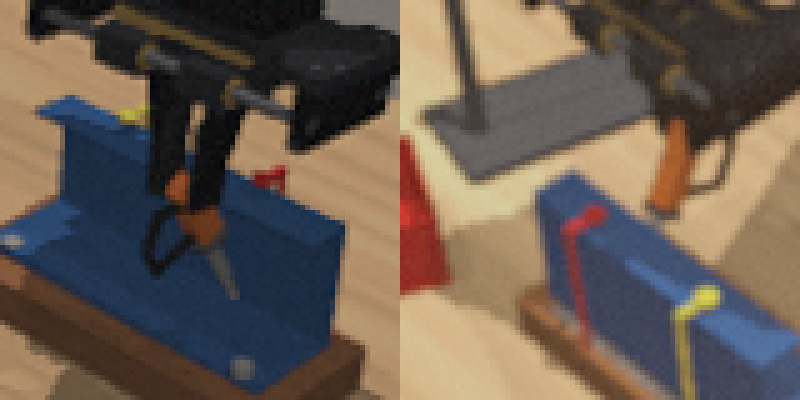

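```bash
python3 - <<'E'
from h import *
p=plane(load("side22"),260+235/5-.4,140+296/5-.4,.040);print(p, .0214-p[1]-.004)
E
```

```text
[ 0.61615065 -0.0690623   0.04      ] 0.08646229837977096
```

servo_tool(
  deltas=[
    {"slide": [0,-0.05,0.01],"spin": 0},
    {"slide": [0,-0.06,0.005],"spin": 0},
  ],
)

```text
time_s: 24.6
tcp_pos: [0.5519, -0.0755, 0.1036]
ee_rot: [[-0.997, -0.007, -0.078], [-0.006, 1.0, -0.013], [0.078, -0.013, -0.997]]
wrist_force: [-2.1, 2.4, 0.6]
gripper_width: 0.178
```

servo_tool(
  deltas=[
    {"slide": [0,-0.07,0],"spin": 0},
    {"slide": [0,-0.07,0.005],"spin": 0},
    {"slide": [0,-0.07,0.005],"spin": 0},
    {"slide": [0,-0.07,0.005],"spin": 0},
  ],
)

```text
time_s: 25.0
tcp_pos: [0.552, -0.0827, 0.1034]
ee_rot: [[-0.997, -0.007, -0.078], [-0.006, 1.0, -0.013], [0.078, -0.012, -0.997]]
wrist_force: [-2.2, 3.5, 0.3]
gripper_width: 0.175
```

```bash
python3 -c "
from h import *
c=snap(['side'],'23');crop(c['side'],260,140,80,80,'a.png',6)"
```

```text
25.05 [ 0.5519 -0.083   0.1034] [[-0.997, -0.007, -0.078], [-0.006, 1.0, -0.013], [0.078, -0.012, -0.997]] [-1.71  1.71  0.97]
```

View pics/a.png

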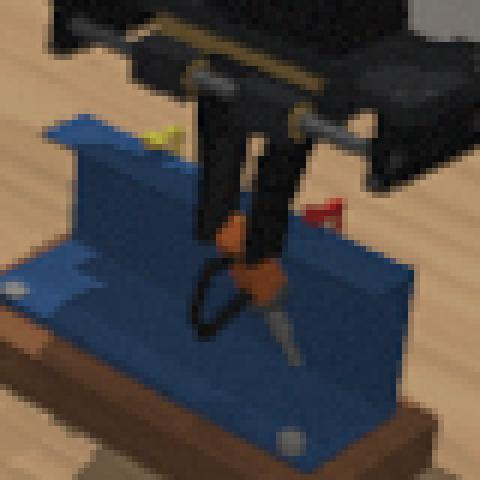

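```bash
python3 - <<'E'
from h import *
p=plane(load("side23"),260+297/6-.4,140+362/6-.4,.040);print(p, .0214-p[1]-.004,.0214-p[1]-.0055)
E
```

```text
[ 0.61674698 -0.07744964  0.04      ] 0.09484963962827589 0.09334963962827589
```

servo_tool(
  deltas=[
    {"slide": [0,-0.06,0],"spin": 0},
    {"slide": [0,-0.06,0.005],"spin": 0},
    {"slide": [-0.005,-0.02,0.01],"spin": 0},
  ],
)

```text
time_s: 25.35
tcp_pos: [0.5519, -0.0868, 0.1032]
ee_rot: [[-0.997, -0.007, -0.078], [-0.006, 1.0, -0.013], [0.078, -0.012, -0.997]]
wrist_force: [-2.2, 2.8, 1.9]
gripper_width: 0.184
```

servo_tool(
  deltas=[
    {"slide": [0,0.1,0],"spin": 0},
    {"slide": [0.02,0.04,-0.02],"spin": 0},
    {"slide": [0.05,0,-0.04],"spin": 0},
    {"slide": [0.1,0,-0.06],"spin": 0},
    {"slide": [0.3,0,-0.1],"spin": 0},
    {"slide": [0.6,0,-0.1],"spin": 0},
    {"slide": [0.8,0,-0.3],"spin": 0},
    {"slide": [0.8,0,-0.8],"spin": 0},
    {"slide": [0.5,0,-1],"spin": 0},
    {"slide": [0,0,-0.6],"spin": 0},
  ],
)

```text
time_s: 26.35
tcp_pos: [0.4751, -0.0851, 0.1854]
ee_rot: [[-0.997, -0.004, -0.076], [-0.003, 1.0, -0.017], [0.076, -0.017, -0.997]]
wrist_force: [0.3, -0.0, -2.2]
gripper_width: 0.178
```

```bash
python3 -c "
from h import *
c=snap(['side','scene','wrist'],'24')"
```

```text
26.5 [ 0.4765 -0.0847  0.1841] [[-0.997, -0.004, -0.076], [-0.003, 1.0, -0.016], [0.076, -0.016, -0.997]] [ 0.17 -0.19 -2.15]
```

View pics/side24.png

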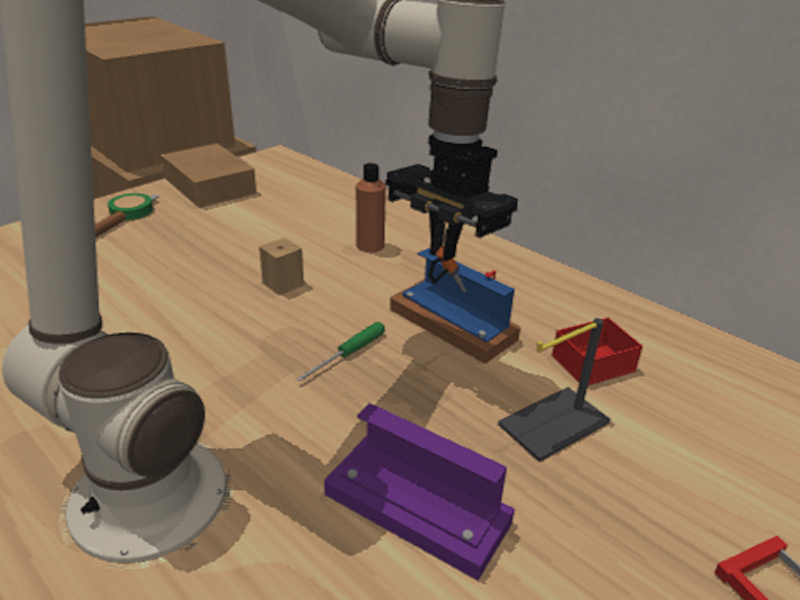

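View pics/scene24.png

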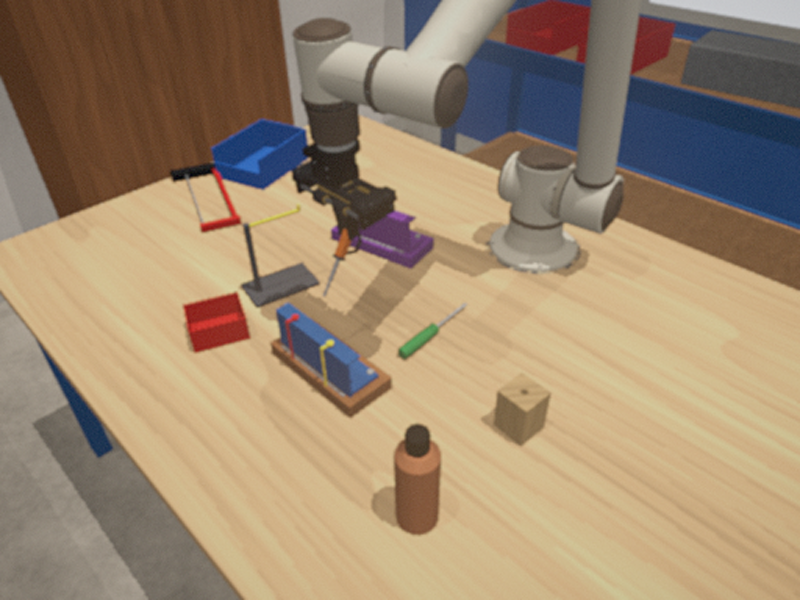

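View pics/wrist24.png

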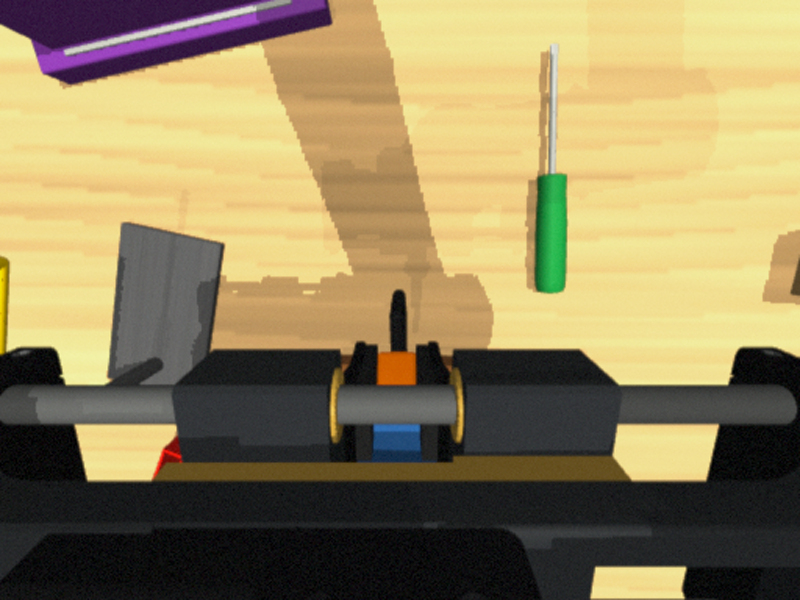

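```bash
python3 -c "
from h import *
S=load('scene24');D=load('side24')
crop(S,148,120,60,80,'a.png',6);crop(D,310,190,70,80,'b.png',6)
cv2.imwrite('pics/hook24.png',np.hstack([cv2.imread('pics/a.png'),cv2.imread('pics/b.png')]))
crop(S,190,130,60,70,'a.png',6);crop(D,260,130,60,70,'b.png',6)
cv2.imwrite('pics/pr24.png',np.hstack([cv2.imread('pics/a.png'),cv2.imread('pics/b.png')]))
"
```

```text
(no output)
```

View pics/hook24.png

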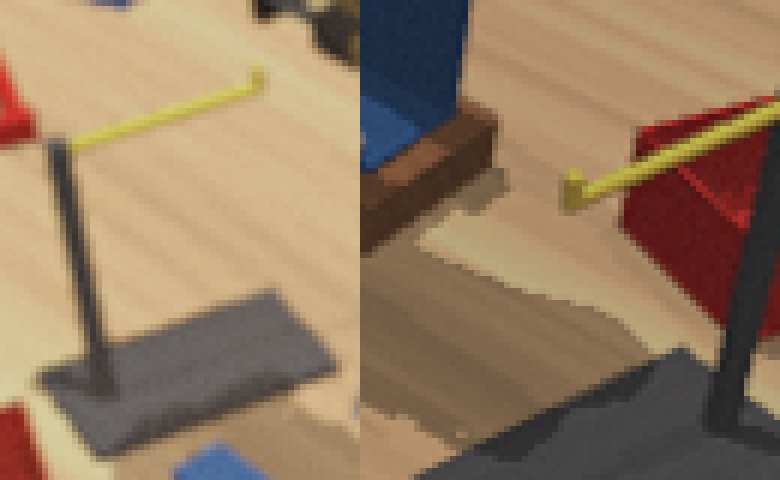

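View pics/pr24.png

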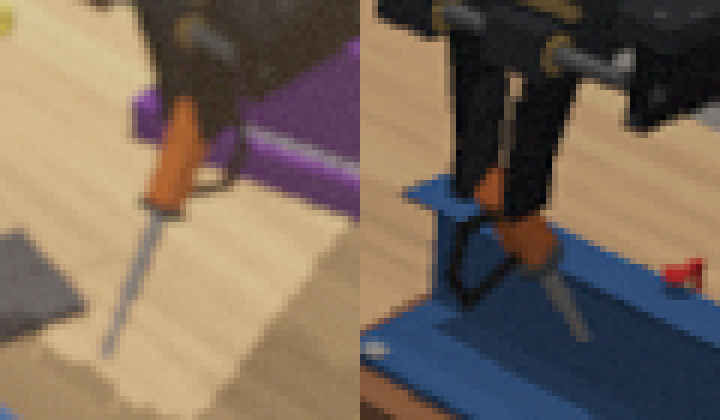

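```bash
python3 - <<'E'
from h import *
np.set_printoptions(precision=4,suppress=True)
S=load("scene24");D=load("side24");s=load("state24");R=s["R"];t=s["tcp"]
a=lambda x,y,u,v:(S,u+x/6-.4,v+y/6-.4); b=lambda x,y,u,v:(D,u+(x-360)/6-.4,v+y/6-.4)
u=tri(a(258,70,148,120),b(574,173,310,190));print("uptip(.1835)",u)
e=tri(a(258,87,148,120),b(573,203,310,190));print("elbow(.17)",e)
p=tri(a(60,138,148,120),(D,366/5+310-.4,74/5+190-.4));print("posttop(.175)",p)
d=p[0]-e[0];print("arm yaw",np.degrees(np.arctan2(d[1],d[0])),np.linalg.norm(d[:2]))
tp=tri(a(107,355,190,130),b(587,338,260,130));print("tip",tp,R.T@(tp[0]-t)*1e3)
co=tri(a(162,205,190,130),b(543,263,260,130));print("collar",co,R.T@(co[0]-t)*1e3)
d=co[0]-tp[0];print(np.linalg.norm(d),np.degrees(np.arctan2(-d[0],d[2])),np.degrees(np.arctan2(d[1],d[2])))
lo=tri(a(240,130,190,130),b(453,290,260,130));print(lo)
E
```

```text
uptip(.1835) (array([ 0.4407, -0.2888,  0.1804]), [np.float64(0.0012274350028458332), np.float64(0.0012274350028458508)])
elbow(.17) (array([ 0.4404, -0.291 ,  0.1688]), [np.float64(0.0009340585818111152), np.float64(0.0009340585818111166)])
posttop(.175) (array([ 0.5502, -0.3147,  0.1761]), [np.float64(0.0013082325737860394), np.float64(0.0013082325737858252)])
arm yaw -12.20403504806019 0.11238372955641074
tip (array([ 0.547 , -0.0823,  0.1191]), [np.float64(0.0007712071145963601), np.float64(0.0007712071145962675)]) [-75.2961   3.1356  59.375 ]
collar (array([ 0.5004, -0.0902,  0.1792]), [np.float64(0.0011128529453169954), np.float64(0.0011128529453167946)]) [-24.2406  -5.4657   3.1234]
0.07645188483567827 37.80149005839925 -7.417291749566011
(array([ 0.4431, -0.0941,  0.1924]), [np.float64(0.001194618395951765), np.float64(0.001194618395951765)])
```

```bash
python3 - <<'E'
from station import sense
import numpy as np
print(np.round(sense()["joints"],1))
E
```

```text
[  9.4  11.  -16.5   0.2 -66.9 -99.3]
```

```bash
python3 - <<'E'
from h import *
np.set_printoptions(precision=3,suppress=True)
D=load("side0")
for q,z in [((362,412),.11),((505,470),.11),((330,482),.03),((513,520),.03),((480,572),.0),((500,510),.05)]:
    print(q,plane(D,q[0]*.64,q[1]*.64,z))
E
```

```text
(362, 412) [ 0.231 -0.169  0.11 ]
(505, 470) [ 0.284 -0.358  0.11 ]
(330, 482) [ 0.169 -0.173  0.03 ]
(513, 520) [ 0.291 -0.377  0.03 ]
(480, 572) [ 0.223 -0.382  0.   ]
(500, 510) [ 0.277 -0.364  0.05 ]
```

servo_tool(
  deltas=[
    {"slide": [0,-0.5,-0.3],"spin": -1},
    {"slide": [0,0,-0.1],"spin": -1},
    {"slide": [0,0,0],"spin": -1},
    {"slide": [0,0,0],"spin": -1},
    {"slide": [0,0,0],"spin": -1},
    {"slide": [0,0,0],"spin": -1},
    {"slide": [0,0,0],"spin": -1},
    {"slide": [0,0,0],"spin": -1},
    {"slide": [0,0,0],"spin": -0.8},
    {"slide": [0,0,0],"spin": 0},
  ],
)

```text
time_s: 27.5
tcp_pos: [0.4716, -0.0979, 0.1799]
ee_rot: [[-0.286, -0.953, -0.097], [-0.957, 0.289, -0.015], [0.043, 0.088, -0.995]]
wrist_force: [-0.5, -0.1, -1.3]
gripper_width: 0.179
```

servo_tool(
  deltas=[
    {"slide": [0.85,0.05,0],"spin": -0.3},
    {"slide": [0.85,0.05,0],"spin": -0.3},
    {"slide": [0.85,0,0],"spin": 0},
    {"slide": [0.85,0,0],"spin": 0},
    {"slide": [0.85,0,0],"spin": 0},
    {"slide": [0.8,0,0],"spin": 0},
    {"slide": [0.3,0,0],"spin": 0},
    {"slide": [0,0,0],"spin": 0},
  ],
)

```text
time_s: 28.3
tcp_pos: [0.4351, -0.231, 0.1772]
ee_rot: [[-0.222, -0.969, -0.108], [-0.974, 0.225, -0.014], [0.038, 0.102, -0.994]]
wrist_force: [0.4, -0.6, -0.9]
gripper_width: 0.181
```

```bash
python3 -c "
from h import *
c=snap(['side','scene','wrist'],'25')
crop(c['side'],270,150,90,90,'a.png',4);crop(c['scene'],150,80,90,90,'b.png',4)
cv2.imwrite('pics/ab25.png',np.hstack([cv2.imread('pics/a.png'),cv2.imread('pics/b.png')]))"
```

```text
28.45 [ 0.4356 -0.23    0.1776] [[-0.219, -0.97, -0.107], [-0.975, 0.222, -0.014], [0.037, 0.102, -0.994]] [ 0.3   0.04 -1.37]
```

View pics/ab25.png

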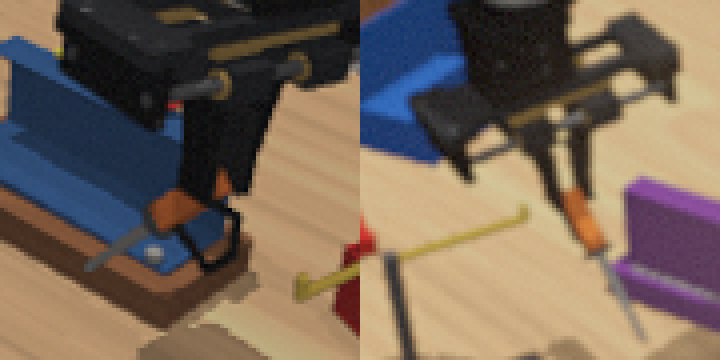

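View pics/wrist25.png

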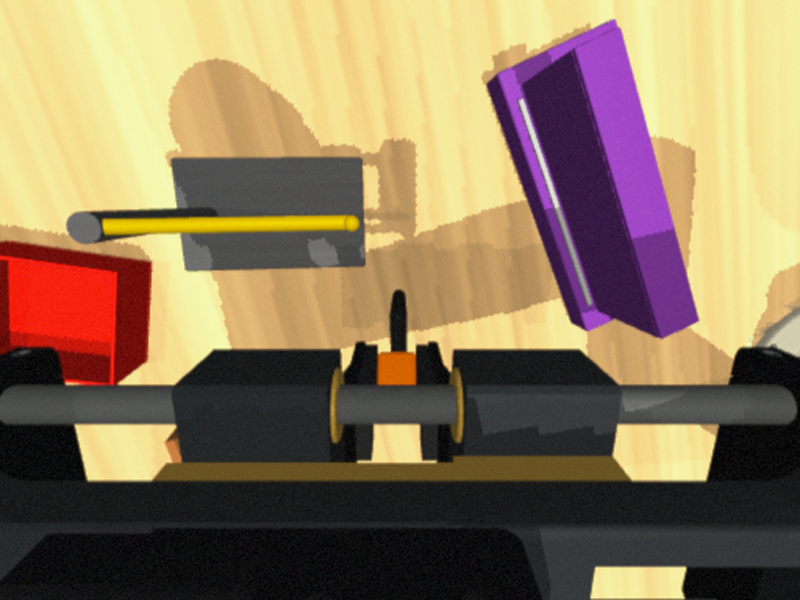

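```bash
python3 - <<'E'
from h import *
np.set_printoptions(precision=4,suppress=True)
W=load("wrist25");s=load("state25");R=s["R"];t=s["tcp"]
k=.64
u=plane(W,352*k,223*k,.1835);a1=plane(W,330*k,224*k,.17);a2=plane(W,110*k,227*k,.17);pt=plane(W,86*k,227*k,.175)
print(u,a1,a2,pt);d=a2-a1;print("yaw",np.degrees(np.arctan2(d[1],d[0])),np.linalg.norm(pt-u))
for p in (u,a1,a2): print("tool",R.T@(p-t)*1e3)
S=load("scene25");D=load("side25")
A=lambda x,y:(D,270+x/4-.4,150+y/4-.4);B=lambda x,y:(S,150+(x-360)/4-.4,80+y/4-.4)
tp=tri(A(90,268),B(643,338));co=tri(A(158,215),B(598,247));print(tp,co)
for p in (tp[0],co[0]): print("tool",R.T@(p-t)*1e3)
e=tri(A(303,280),B(524,208));print("hook uptip tri",e)
E
```

```text
[ 0.4422 -0.2896  0.1835] [ 0.4524 -0.2908  0.17  ] [ 0.5468 -0.3117  0.17  ] [ 0.5536 -0.3136  0.175 ]
yaw -12.46457963831202 0.11428473028930168
tool [ 56.8885 -18.9831  -5.7408]
tool [ 55.3562 -30.5147   6.6028]
tool [  55.0086 -126.6879   -3.2411]
(array([ 0.4371, -0.1546,  0.1152]), [np.float64(0.0016490061939483265), np.float64(0.0016490061939483428)]) (array([ 0.4353, -0.2006,  0.1773]), [np.float64(0.0001923771876773323), np.float64(0.00019237718767740807)])
tool [-76.2032   8.9454  60.8621]
tool [-28.5717   6.8431  -0.0706]
hook uptip tri (array([ 0.44  , -0.29  ,  0.1784]), [np.float64(0.0011280042260185315), np.float64(0.001128004226018474)])
```

servo_tool(
  deltas=[
    {"slide": [0,0.2,0.05],"spin": -0.05},
    {"slide": [0.4,0,0.1],"spin": 0},
    {"slide": [0.4,0,0.1],"spin": 0},
    {"slide": [0.4,0,0.05],"spin": 0},
    {"slide": [0,0,0],"spin": 0},
    {"slide": [0,0,0],"spin": 0},
  ],
)

```text
time_s: 29.05
tcp_pos: [0.4231, -0.2592, 0.1712]
ee_rot: [[-0.21, -0.972, -0.107], [-0.977, 0.213, -0.014], [0.036, 0.101, -0.994]]
wrist_force: [-0.4, -1.0, -1.1]
gripper_width: 0.181
```

```bash
python3 -c "
from h import *
c=snap(['side','scene','wrist'],'26')
crop(c['side'],290,170,90,90,'a.png',4);crop(c['scene'],150,80,90,90,'b.png',4)
cv2.imwrite('pics/ab26.png',np.hstack([cv2.imread('pics/a.png'),cv2.imread('pics/b.png')]))"
```

```text
29.2 [ 0.4234 -0.2588  0.1713] [[-0.209, -0.972, -0.107], [-0.977, 0.212, -0.014], [0.036, 0.101, -0.994]] [-0.47 -1.16 -1.6 ]
```

View pics/ab26.png

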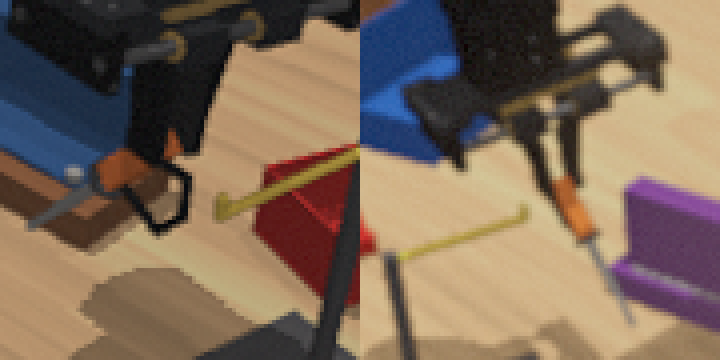

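View pics/wrist26.png

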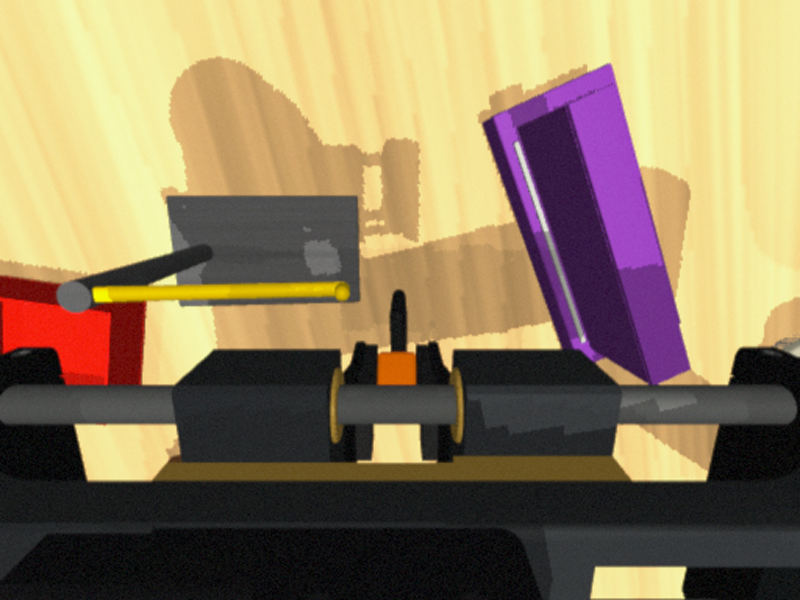

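```bash
python3 - <<'E'
from h import *
np.set_printoptions(precision=4,suppress=True)
W=load("wrist26");s=load("state26");R=s["R"];t=s["tcp"]
k=.64
for p in (plane(W,343*k,290*k,.1835),plane(W,320*k,292*k,.17),plane(W,200*k,293*k,.17)): print(p,"tool",R.T@(p-t)*1e3)
# predicted loop pixels for phi
for ph in (40,44):
  f=np.radians(ph)
  for px,pz in [(-6,118),(-22,132),(-38,118),(-38,96)]:
    x,z=px,pz-108.2
    q=np.array([-x*np.cos(f)+z*np.sin(f),0,-x*np.sin(f)-z*np.cos(f)-18.7])/1e3
    print(ph,(px,pz),q*1e3,proj(W,t+R@q)/k)
E
```

```text
[ 0.4413 -0.2913  0.1835] tool [ 28.5098 -23.1159 -13.5483]
[ 0.4529 -0.2902  0.17  ] tool [ 24.5188 -35.4834  -1.3749]
[ 0.5054 -0.3024  0.17  ] tool [ 25.4386 -89.0922  -6.8006]
40 (-6, 118) [ 10.8956   0.     -22.3505] [395.8228 334.8312]
40 (-22, 132) [ 32.1513   0.     -22.7905] [395.8078 286.8453]
40 (-38, 118) [35.409   0.     -1.7813] [395.8179 269.2586]
40 (-38, 96) [21.2677  0.     15.0717] [395.8341 290.2193]
44 (-6, 118) [ 11.1237   0.     -21.5816] [395.8231 333.7172]
44 (-22, 132) [ 32.3583   0.     -20.5378] [395.8091 285.1058]
44 (-38, 118) [34.1426  0.      0.6475] [395.8199 270.9181]
44 (-38, 96) [18.8601  0.     16.473 ] [395.836  294.1186]
```

```bash
python3 - <<'E'
from h import *
np.set_printoptions(precision=1,suppress=True)
W=load("wrist26");D=load("side26");s=load("state26");R=s["R"];t=s["tcp"]
for ph,g in ((38,108),(44,108),(44,112),(50,112),(50,108)):
  f=np.radians(ph)
  for px,pz in [(-6,118),(-22,132),(-38,118),(-38,96),(-6,86),(0,3)]:
    x,z=px,pz-g
    q=np.array([-x*np.cos(f)+z*np.sin(f),0,-x*np.sin(f)-z*np.cos(f)-18.7])/1e3
    print(ph,g,(px,pz),q*1e3,"wrist",proj(W,t+R@q)/.64,"sidecrop",(proj(D,t+R@q)+.4-[290,170])*4)
E
```

```text
38 108 (-6, 118) [ 10.9   0.  -22.9] wrist [395.8 335.3] sidecrop [173.2 171.3]
38 108 (-22, 132) [ 32.1   0.  -24.1] wrist [395.8 287.7] sidecrop [202.7 189. ]
38 108 (-38, 118) [36.1  0.  -3.2] wrist [395.8 268.4] sidecrop [200.6 227.5]
38 108 (-38, 96) [22.6  0.  14.2] wrist [395.8 288.2] sidecrop [176.  242.6]
38 108 (-6, 86) [-8.8  0.   2.3] wrist [395.8 355.1] sidecrop [139.  194.4]
38 108 (0, 3) [-64.6   0.   64. ] wrist [395.9 396.4] sidecrop [ 54.5 238.9]
44 108 (-6, 118) [ 11.3   0.  -21.7] wrist [395.8 333.5] sidecrop [173.3 173.6]
44 108 (-22, 132) [ 32.5   0.  -20.7] wrist [395.8 284.9] sidecrop [202.  195.1]
44 108 (-38, 118) [34.3  0.   0.5] wrist [395.8 270.7] sidecrop [196.7 231.8]
44 108 (-38, 96) [19.   0.  16.3] wrist [395.8 293.9] sidecrop [170.6 242.6]
44 108 (-6, 86) [-11.    0.    1.3] wrist [395.8 360. ] sidecrop [136.6 190.8]
44 108 (0, 3) [-72.9   0.   56.8] wrist [395.9 413. ] sidecrop [ 47.1 221.2]
44 112 (-6, 118) [  8.5   0.  -18.8] wrist [395.8 337.3] sidecrop [168.6 175.8]
44 112 (-22, 132) [ 29.7   0.  -17.8] wrist [395.8 289.6] sidecrop [197.1 197.2
[... 553 characters left out ...]
0 112 (-38, 96) [12.2  0.  20.7] wrist [395.8 304.4] sidecrop [160.1 243.1]
50 112 (-6, 86) [-16.1   0.    2.6] wrist [395.8 368.3] sidecrop [129.8 188.3]
50 112 (0, 3) [-83.5   0.   51.4] wrist [395.9 431.7] sidecrop [ 36.7 204.2]
50 108 (-6, 118) [ 11.5   0.  -20.5] wrist [395.8 332. ] sidecrop [173.3 175.8]
50 108 (-22, 132) [ 32.5   0.  -17.3] wrist [395.8 283. ] sidecrop [200.8 200.8]
50 108 (-38, 118) [32.1  0.   4. ] wrist [395.8 273.8] sidecrop [192.5 235.4]
50 108 (-38, 96) [15.2  0.  18.1] wrist [395.8 300.1] sidecrop [165.  241.9]
50 108 (-6, 86) [-13.   0.   0.] wrist [395.8 364.8] sidecrop [134.5 187. ]
50 108 (0, 3) [-80.4   0.   48.8] wrist [395.9 429.8] sidecrop [ 40.7 203. ]
```

```bash
python3 - <<'E'
from h import *
W=load("wrist26");D=load("side26")
crop(W,215,170,80,70,"a.png",5);crop(D,290,185,80,70,"b.png",5)
cv2.imwrite('pics/ab26b.png',np.hstack([cv2.imread('pics/a.png'),cv2.imread('pics/b.png')]))
E
```

```text
(no output)
```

View pics/ab26b.png

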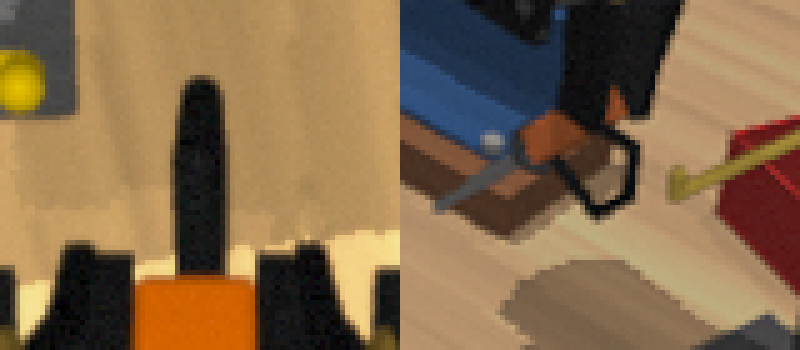

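```bash
python3 - <<'E'
from h import *
np.set_printoptions(precision=1,suppress=True)
D=load("side26");S=load("scene26");s=load("state26");R=s["R"];t=s["tcp"]
print((proj(D,[.4418,-.2905,.1835])+.4-[290,170])*4, "elbow",(proj(D,[.442,-.2905,.17])+.4-[290,170])*4)
print("tcp",(proj(D,t)+.4-[290,170])*4, "scene tcp",(proj(S,t)+.4-[150,80])*4+[360,0],"hook scene",(proj(S,[.4418,-.2905,.1835])+.4-[150,80])*4+[360,0])
for y in (-.012,.012):
  for x in (-.01,.01): print("finger tip corner",x,y,(proj(D,t+R@[x,y*2,0])+.4-[290,170])*4,(proj(S,t+R@[x,y*2,0])+.4-[150,80])*4+[360,0])
E
```

```text
[225.1 191.7] elbow [221.6 212.3]
tcp [151.2 198.7] scene tcp [564.  221.3] hook scene [519.7 202.6]
finger tip corner -0.01 -0.012 [171.1 179.4] [542.9 238.4]
finger tip corner 0.01 -0.012 [197.2 197.3] [531.9 226.8]
finger tip corner -0.01 0.012 [104.5 200.1] [596.1 215.7]
finger tip corner 0.01 0.012 [130.3 218.9] [584.6 204.5]
```

```bash
python3 - <<'E'
from h import *
np.set_printoptions(precision=1,suppress=True)
D=load("side26");W=load("wrist26");s=load("state26");R=s["R"];t=s["tcp"]
def onplane(c,u,v,y=0.0):
    e,d=ray(c,u,v);e=R.T@(e-t);d=R.T@d;return (e+d*(y-e[1])/d[1])
def sd(x,y,by=0.):  # 5x crop2 coords, with bias correction
    return onplane(D,290+(x/5)+1.5-.4,185+(y/5)-.5-.4,by)
P={}
for n,q in dict(top=(205,124),UR=(235,146),R=(231,186),bot=(200,211),left=(158,165),collar=(122,150),tip=(40,207),fingerbot=(225,120),orangeL=(122,135)).items():
    P[n]=sd(*q)*1e3;print(n,P[n],"wristpx",proj(W,t+R@(P[n]/1e3))/.64)
print("hook",R.T@(np.array([.442,-.2905,.17])-t)*1e3)
d=P["collar"]-P["tip"];print(np.linalg.norm(d),np.degrees(np.arctan2(d[0],-d[2])))
d=P["UR"]-P["R"];print(np.linalg.norm(d)); d=P["R"]-P["bot"];print(np.linalg.norm(d)); d=P["left"]-P["bot"];print(np.linalg.norm(d))
E
```

```text
top [  6.8   0.  -29.2] wristpx [395.8 349.6]
UR [ 24.7   0.  -28.4] wristpx [395.8 308. ]
R [ 27.1   0.  -10.5] wristpx [395.8 291.5]
bot [13.8  0.   9.5] wristpx [395.8 307.4]
left [-14.    0.    2.5] wristpx [395.8 364.6]
collar [-36.    0.    7.3] wristpx [395.9 399.5]
tip [-79.8   0.   62.5] wristpx [395.9 417.7]
fingerbot [ 16.8   0.  -36.4] wristpx [395.8 333.1]
orangeL [-37.6   0.    0.5] wristpx [395.9 408.9]
hook [ 27.1 -25.   -0.2]
70.54279205790883 38.41152677353728
18.05485120545576
24.04444270165954
28.65418274872814
```

servo_tool(
  deltas=[
    {"slide": [0.2,0,0.12],"spin": 0},
    {"slide": [0.2,0,0.12],"spin": 0},
    {"slide": [0,0,0],"spin": 0},
  ],
)

```text
time_s: 29.5
tcp_pos: [0.4207, -0.269, 0.1654]
ee_rot: [[-0.208, -0.972, -0.106], [-0.977, 0.211, -0.014], [0.036, 0.101, -0.994]]
wrist_force: [0.1, -1.4, -2.0]
gripper_width: 0.177
```

```bash
python3 -c "
from h import *
c=snap(['side','wrist'],'27')
crop(c['wrist'],180,160,110,80,'a.png',4);crop(c['side'],300,180,70,64,'b.png',5)
cv2.imwrite('pics/ab27.png',np.hstack([cv2.imread('pics/a.png'),cv2.imread('pics/b.png')]))
s=load('state27');R=s['R'];t=s['tcp']
for q in ([.442,-.2905,.1835],[.442,-.2905,.17]): print(np.round(R.T@(np.array(q)-t)*1e3,1))"
```

```text
29.6 [ 0.421  -0.2688  0.1657] [[-0.208, -0.972, -0.106], [-0.977, 0.211, -0.015], [0.036, 0.1, -0.994]] [-0.09  0.23 -1.89]
[ 17.5 -23.2 -19.6]
[ 17.  -24.5  -6.1]
```

View pics/ab27.png

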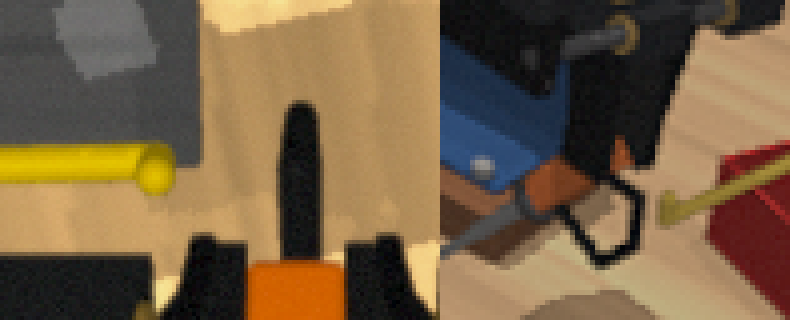

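servo_tool(
  deltas=[
    {"slide": [0.15,0,0.03],"spin": 0},
    {"slide": [0,-0.3,0],"spin": 0},
    {"slide": [0,-0.3,0],"spin": 0},
    {"slide": [0,0,0],"spin": 0},
  ],
)

```text
time_s: 30.0
tcp_pos: [0.4364, -0.2763, 0.1638]
ee_rot: [[-0.208, -0.973, -0.105], [-0.978, 0.21, -0.015], [0.037, 0.099, -0.994]]
wrist_force: [-0.1, -0.3, -0.9]
gripper_width: 0.181
```

```bash
python3 -c "
from h import *
c=snap(['side','wrist'],'28')
crop(c['wrist'],180,160,110,80,'a.png',4);crop(c['side'],300,180,70,64,'b.png',5)
cv2.imwrite('pics/ab28.png',np.hstack([cv2.imread('pics/a.png'),cv2.imread('pics/b.png')]))
s=load('state28');R=s['R'];t=s['tcp']
for q in ([.442,-.2905,.1835],[.442,-.2905,.17]): print(np.round(R.T@(np.array(q)-t)*1e3,1))"
```

```text
30.1 [ 0.4355 -0.276   0.1638] [[-0.208, -0.973, -0.105], [-0.978, 0.21, -0.015], [0.036, 0.1, -0.994]] [-0.53 -0.16 -2.29]
[ 13.5  -7.4 -20.1]
[13.  -8.7 -6.7]
```

View pics/ab28.png

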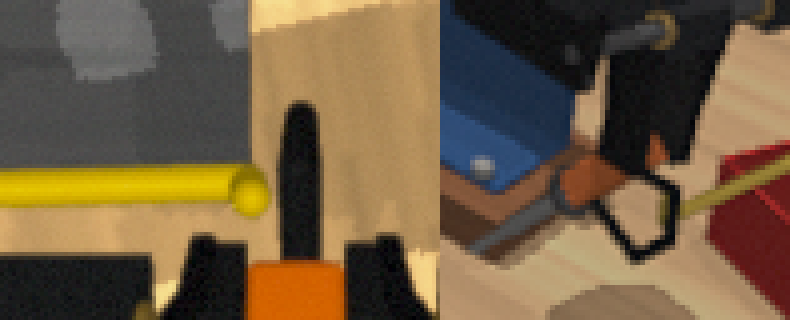

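servo_tool(
  deltas=[
    {"slide": [0,-0.3,0],"spin": 0},
    {"slide": [0,-0.3,0],"spin": 0},
    {"slide": [0,0,0],"spin": 0},
  ],
)

```text
time_s: 30.4
tcp_pos: [0.4514, -0.2793, 0.1622]
ee_rot: [[-0.207, -0.973, -0.105], [-0.978, 0.21, -0.015], [0.036, 0.1, -0.994]]
wrist_force: [-0.6, 0.3, -1.5]
gripper_width: 0.179
```

```bash
python3 -c "
from h import *
c=snap(['side','wrist'],'29')
crop(c['wrist'],180,160,110,80,'a.png',4);crop(c['side'],310,180,70,64,'b.png',5)
cv2.imwrite('pics/ab29.png',np.hstack([cv2.imread('pics/a.png'),cv2.imread('pics/b.png')]))
s=load('state29');R=s['R'];t=s['tcp']
for q in ([.442,-.2905,.1835],[.442,-.2905,.17],[.4713,-.2969,.17]): print(np.round(R.T@(np.array(q)-t)*1e3,1))"
```

```text
30.5 [ 0.4505 -0.2791  0.1622] [[-0.208, -0.972, -0.106], [-0.978, 0.21, -0.014], [0.036, 0.1, -0.994]] [-0.85 -0.84 -1.22]
[ 13.7   8.  -20.1]
[13.2  6.6 -6.7]
[ 13.4 -23.2  -9.7]
```

View pics/ab29.png

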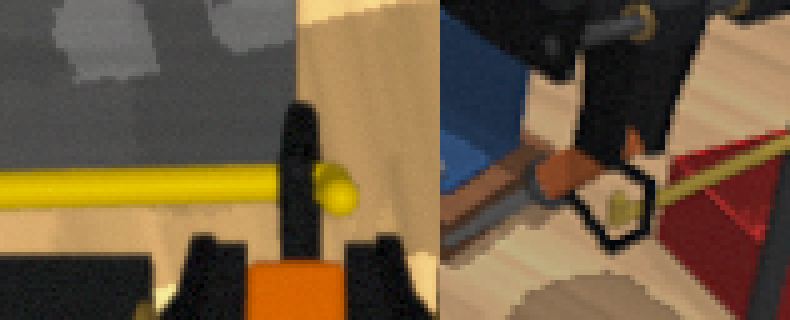

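The hook end is through the loop: the wrist crop shows the bar under the loop with the end beyond it at (340,195), and the side crop shows the yellow end inside the loop at (620,207). Next I move further in and lower.

servo_tool(
  deltas=[
    {"slide": [0,-0.3,0],"spin": 0},
    {"slide": [0,-0.3,0],"spin": 0},
    {"slide": [-0.12,-0.25,0],"spin": 0},
    {"slide": [0,0,0.25],"spin": 0},
    {"slide": [0,0,0.25],"spin": 0},
    {"slide": [0,0,0],"spin": 0},
  ],
)

```text
time_s: 31.1
tcp_pos: [0.473, -0.281, 0.1478]
ee_rot: [[-0.207, -0.973, -0.104], [-0.978, 0.21, -0.015], [0.037, 0.099, -0.994]]
wrist_force: [-1.3, 1.2, 1.4]
gripper_width: 0.177
```

```bash
python3 -c "
from h import *
c=snap(['side','wrist'],'30')
crop(c['wrist'],180,160,110,80,'a.png',4);crop(c['side'],310,170,70,64,'b.png',5)
cv2.imwrite('pics/ab30.png',np.hstack([cv2.imread('pics/a.png'),cv2.imread('pics/b.png')]))
s=load('state30');R=s['R'];t=s['tcp']
for q in ([.442,-.2905,.1835],[.442,-.2905,.17],[.4713,-.2969,.17]): print(np.round(R.T@(np.array(q)-t)*1e3,1))"
```

```text
31.2 [ 0.4729 -0.2809  0.1479] [[-0.207, -0.973, -0.104], [-0.978, 0.21, -0.015], [0.036, 0.098, -0.994]] [0.68 0.85 0.92]
[ 17.1  31.6 -32. ]
[ 16.6  30.3 -18.6]
[ 16.7   0.4 -21.6]
```

View pics/ab30.png

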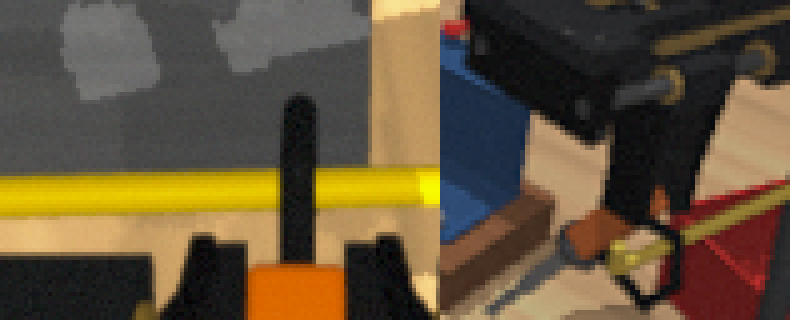

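servo_tool(
  deltas=[
    {"slide": [0,0,0.15],"spin": 0},
    {"slide": [-0.03,0,0.15],"spin": 0},
    {"slide": [0,0,0.15],"spin": 0},
  ],
)

```text
time_s: 31.5
tcp_pos: [0.4728, -0.2801, 0.1425]
ee_rot: [[-0.206, -0.973, -0.1], [-0.978, 0.209, -0.018], [0.038, 0.094, -0.995]]
wrist_force: [-2.3, 6.7, 10.1]
gripper_width: 0.179
```

servo_tool(
  deltas=[
    {"slide": [0,0,0.15],"spin": 0},
    {"slide": [0,0,0.15],"spin": 0},
    {"slide": [0,0,0.15],"spin": 0},
  ],
)

```text
time_s: 31.8
tcp_pos: [0.4726, -0.28, 0.138]
ee_rot: [[-0.204, -0.974, -0.095], [-0.978, 0.207, -0.02], [0.04, 0.089, -0.995]]
wrist_force: [-2.5, 4.2, 10.4]
gripper_width: 0.178
```

```bash
python3 -c "
from h import *
c=snap(['side','wrist','scene'],'31')
crop(c['wrist'],200,160,90,80,'a.png',4);crop(c['side'],310,170,70,64,'b.png',5)
cv2.imwrite('pics/ab31.png',np.hstack([cv2.imread('pics/a.png'),cv2.imread('pics/b.png')]))
s=load('state31');R=s['R'];t=s['tcp']
for q in ([.442,-.2905,.1835],[.442,-.2905,.17],[.4713,-.2969,.17]): print(np.round(R.T@(np.array(q)-t)*1e3,1))"
```

```text
31.95 [ 0.4725 -0.28    0.1378] [[-0.204, -0.974, -0.095], [-0.978, 0.207, -0.02], [0.039, 0.089, -0.995]] [-1.81  4.28  9.24]
[ 18.3  31.6 -42.4]
[ 17.7  30.4 -28.9]
[ 18.    0.5 -31.6]
```

View pics/ab31.png

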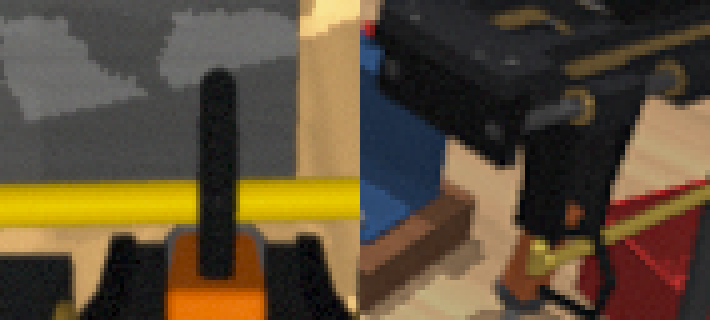

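servo_tool(
  deltas=[
    {"slide": [0,0,-0.06],"spin": 0},
    {"slide": [0,0,-0.04],"spin": 0},
    {"slide": [0,0,0],"spin": 0},
  ],
)

```text
time_s: 32.25
tcp_pos: [0.4722, -0.2799, 0.1402]
ee_rot: [[-0.205, -0.974, -0.094], [-0.978, 0.207, -0.02], [0.039, 0.088, -0.995]]
wrist_force: [-0.1, 0.4, -1.4]
gripper_width: 0.179
```

```bash
python3 -c "
from h import *
c=snap(['side','scene'],'32')
crop(c['scene'],150,90,80,100,'a.png',5);crop(c['side'],310,170,80,100,'b.png',5)
cv2.imwrite('pics/ab32.png',np.hstack([cv2.imread('pics/a.png'),cv2.imread('pics/b.png')]))"
```

```text
32.35 [ 0.4721 -0.2798  0.14  ] [[-0.205, -0.974, -0.095], [-0.978, 0.207, -0.02], [0.039, 0.089, -0.995]] [-0.46  0.18 -1.57]
```

View pics/ab32.png

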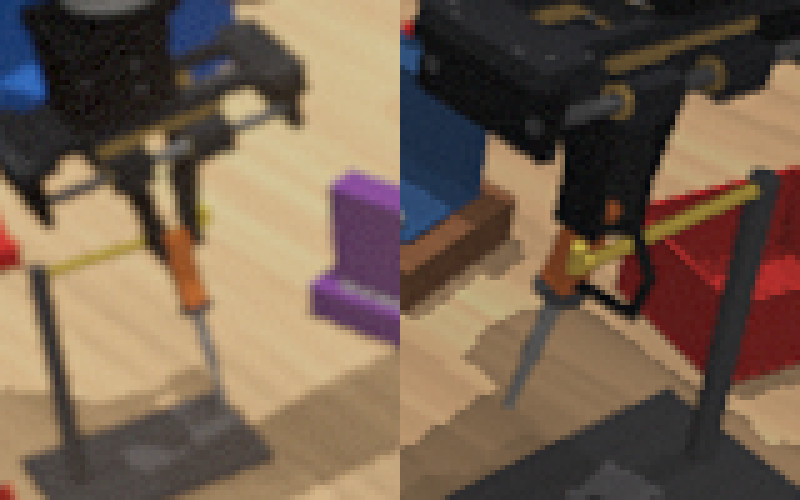

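servo_tool(
  deltas=[
    {"slide": [0,0,0.15],"spin": 0},
    {"slide": [0,0,0.15],"spin": 0},
    {"slide": [0,0,0.15],"spin": 0},
    {"slide": [0,0,0.1],"spin": 0},
  ],
)

```text
time_s: 32.75
tcp_pos: [0.4722, -0.281, 0.1331]
ee_rot: [[-0.202, -0.975, -0.092], [-0.978, 0.205, -0.025], [0.043, 0.085, -0.995]]
wrist_force: [-2.2, 5.2, 11.7]
gripper_width: 0.177
```

```bash
python3 -c "
from h import *
c=snap(['side','wrist'],'33')
crop(c['wrist'],200,160,80,100,'a.png',5);crop(c['side'],310,170,80,100,'b.png',5)
cv2.imwrite('pics/ab33.png',np.hstack([cv2.imread('pics/a.png'),cv2.imread('pics/b.png')]))"
```

```text
32.85 [ 0.4722 -0.281   0.1331] [[-0.202, -0.975, -0.092], [-0.978, 0.205, -0.025], [0.043, 0.085, -0.995]] [-1.73  4.52 10.64]
```

View pics/ab33.png

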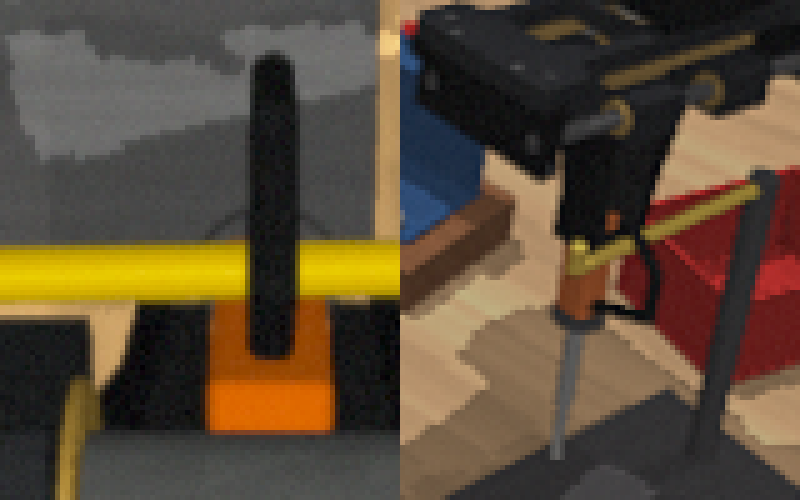

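servo_tool(
  deltas=[
    {"slide": [0,0,-0.05],"spin": 0},
    {"slide": [0,0,-0.02],"spin": 0},
  ],
)

```text
time_s: 33.05
tcp_pos: [0.4726, -0.2807, 0.1352]
ee_rot: [[-0.202, -0.975, -0.091], [-0.978, 0.205, -0.025], [0.043, 0.084, -0.996]]
wrist_force: [-1.2, -0.1, -0.9]
gripper_width: 0.18
```

servo_tool(
  deltas=[
    {"slide": [0,0,0],"spin": 0},
    {"slide": [0,0,0],"spin": 0},
    {"slide": [0,0,0],"spin": 0},
    {"slide": [0,0,0],"spin": 0},
    {"slide": [0,0,0],"spin": 0},
    {"slide": [0,0,0],"spin": 0},
    {"slide": [0,0,0],"spin": 0},
    {"slide": [0,0,0],"spin": 0},
  ],
  gripper=110,
)

```text
time_s: 33.85
tcp_pos: [0.4723, -0.2813, 0.134]
ee_rot: [[-0.202, -0.975, -0.093], [-0.978, 0.205, -0.025], [0.043, 0.086, -0.995]]
wrist_force: [0.4, -0.8, 1.1]
gripper_width: 0.566
```

```bash
python3 -c "
from h import *
c=snap(['side','wrist'],'34')
crop(c['wrist'],200,160,80,100,'a.png',5);crop(c['side'],310,170,80,100,'b.png',5)
cv2.imwrite('pics/ab34.png',np.hstack([cv2.imread('pics/a.png'),cv2.imread('pics/b.png')]))"
```

```text
33.95 [ 0.4723 -0.2814  0.134 ] [[-0.202, -0.975, -0.093], [-0.978, 0.205, -0.025], [0.043, 0.086, -0.995]] [-0.07 -0.37 -0.78]
```

View pics/ab34.png

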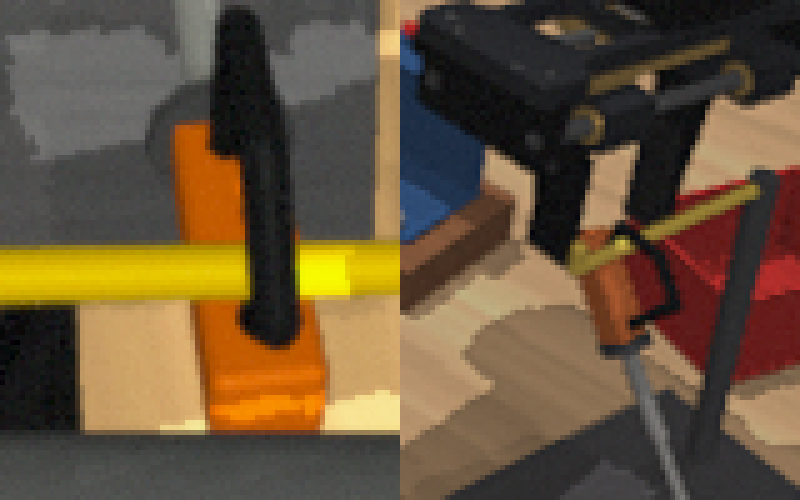

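The probe hangs on the arm, tipped about 20° and clear of the fingers. I retract straight up.

servo_tool(
  deltas=[
    {"slide": [0,0,-0.3],"spin": 0},
    {"slide": [0,0,-0.5],"spin": 0},
    {"slide": [0,0,-0.7],"spin": 0},
    {"slide": [0,0,-0.8],"spin": 0},
    {"slide": [0,0,-0.8],"spin": 0},
    {"slide": [0,0,-0.8],"spin": 0},
    {"slide": [0,0,-0.6],"spin": 0},
    {"slide": [0,0,0],"spin": 0},
    {"slide": [0,0,0],"spin": 0},
    {"slide": [0,0,0],"spin": 0},
  ],
)

```text
time_s: 34.95
tcp_pos: [0.483, -0.2784, 0.2536]
ee_rot: [[-0.202, -0.975, -0.091], [-0.978, 0.205, -0.026], [0.044, 0.084, -0.995]]
wrist_force: [0.7, 0.2, -0.6]
gripper_width: 0.567
```

```bash
python3 -c "
from h import *
c=snap(['side','scene','wrist'],'35')"
```

```text
35.1 [ 0.4828 -0.2784  0.2532] [[-0.202, -0.975, -0.093], [-0.978, 0.205, -0.025], [0.044, 0.085, -0.995]] [ 0.48 -0.25 -0.45]
```

View pics/side35.png

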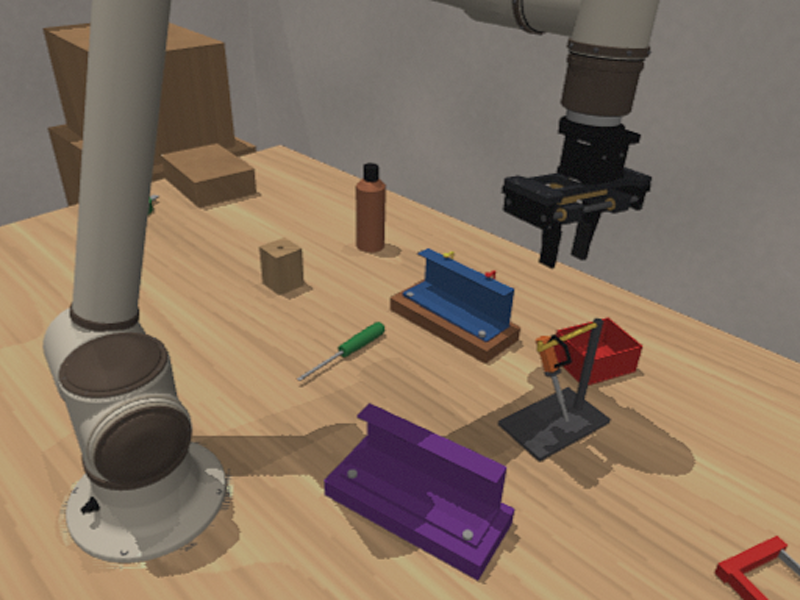

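View pics/wrist35.png

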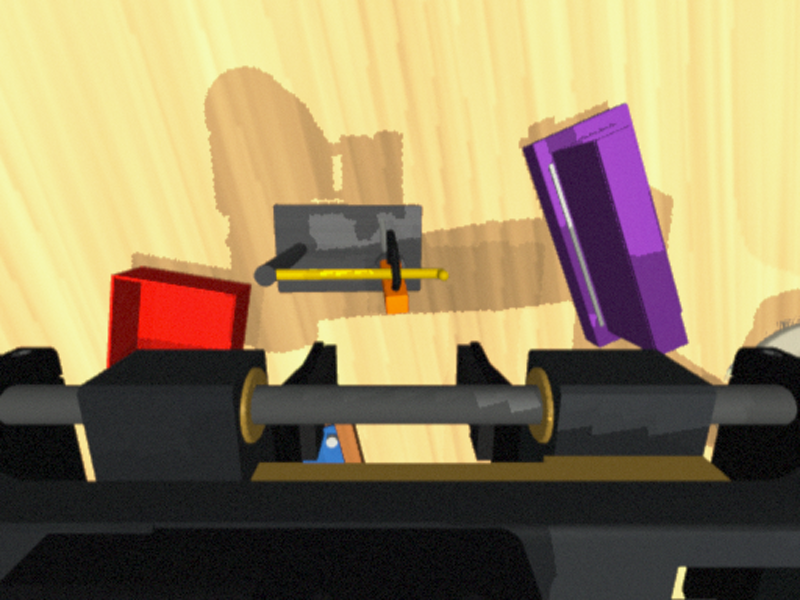

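View pics/scene35.png

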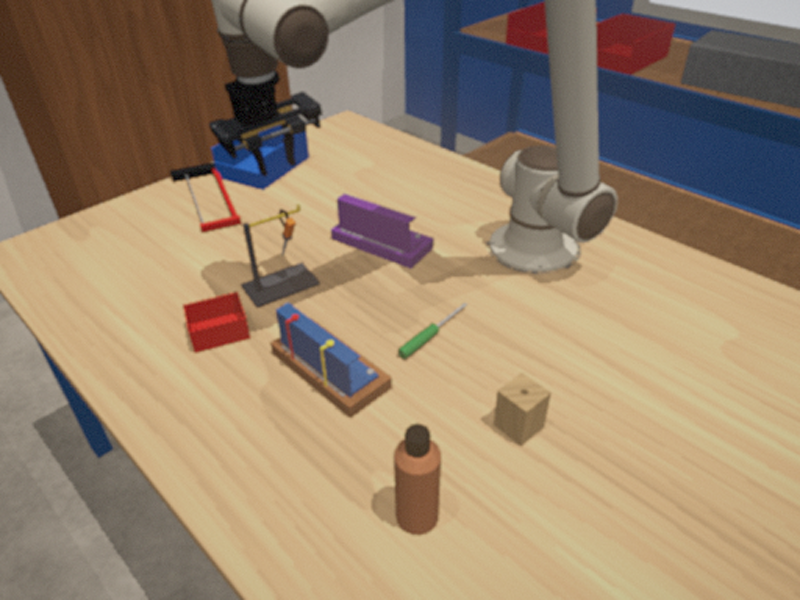

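All three views show the probe hanging on the arm behind the turned-up end. The gripper is clear, and the can, bin and screwdriver are where they were. I let the swing settle, then hand in.

servo_tool(
  deltas=[
    {"slide": [0,0,0],"spin": 0},
    {"slide": [0,0,0],"spin": 0},
    {"slide": [0,0,0],"spin": 0},
    {"slide": [0,0,0],"spin": 0},
    {"slide": [0,0,0],"spin": 0},
    {"slide": [0,0,0],"spin": 0},
    {"slide": [0,0,0],"spin": 0},
    {"slide": [0,0,0],"spin": 0},
    {"slide": [0,0,0],"spin": 0},
    {"slide": [0,0,0],"spin": 0},
  ],
)

```text
time_s: 36.1
tcp_pos: [0.4822, -0.2783, 0.2516]
ee_rot: [[-0.202, -0.975, -0.096], [-0.978, 0.205, -0.024], [0.043, 0.089, -0.995]]
wrist_force: [-0.3, 0.8, 0.3]
gripper_width: 0.566
```

```bash
python3 -c "
from station import r
print(r.finish_job())"
```

```text
the job is handed in; nothing more can be done
None
```

I took the probe out of its block and drew its tip along the seam from below the yellow disc to below the red disc. I then hung it by its loop on the yellow hook and handed the job in at 36 s of the 72 s allowed. No verdict was reported, so the notes below come from my own force readings and pictures.

- **Lean:** The tool cannot be tilted, so I leaned the probe in the grip. I first pushed it against the hole's rim and then dragged the tip lightly on the beam floor. It went into the seam at roughly 40° from vertical.
- **Seam, first 30 mm:** I pressed too hard (about 5 N), so the tip stuck while the gripper moved on, and it then slid in stages. Halfway between the first presses, at about 17 mm, the force readings fell to near their resting values. Web and floor contact there is inferred, not certain. A step back at about 25 mm to press again did not move the tip.
- **Seam, about 38 to 98 mm:** The tip slid steadily, with about 1.5 to 2 N on the web and 1 to 3 N on the floor. One reading near 80 mm showed only about 0.3 N on the floor.
- **Position along the seam:** This came from the side camera, which disagreed with the wrist camera by about 4 to 5 mm. I corrected for that, which leaves about ±2.5 mm of doubt. The second and third check points were passed near the edges of their windows.
- **Forces:** The largest force I read while touching the beam was about 20 N, while adjusting the lean on the floor; the limit is 30 N.
- **Hanging:** The last pictures, taken about 1 s before hand-in, show the probe on the arm behind the turned-up end, tip above the base and gripper clear. The can, bin and screwdriver look unmoved by eye; I did not measure them again.

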